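# Seat the board carrier and hold the loupe in focus over its chip

### The arm

A 6-joint arm with a two-finger parallel gripper is mounted at the origin on the work surface. World frame = base frame: x ahead of the robot, y to its left, z up, the work surface at z = 0. Lengths are in mm, angles in rad, forces in N, time in s.
With the tool pointing down it reaches from about 300 to 775 mm from the base axis. Payload 14.6 kg.
Tool frame: the origin (TCP) lies between the finger pads; the fingertips stand 8 mm ahead of it and the grasp point (between the pads) lies 11 mm behind it; x points along the fingers, y is the direction in which the jaws open and shut, and the axes are right-handed (so a half turn about x gives the same grasp; the last joint's range is limited). The gripper opens to 94 mm and grips with 3 to 60 N. Pads are 16 mm wide; open, the fingers measure 119 mm over their backs; the gripper's body (75 mm by 177 mm) begins 78 mm behind the grasp point.
Start: joints at [1.044, 0.3, 1.521, -0, 1.321, -0.067], TCP at [244.069, 492.869, 177.046] pointing down, gripper open.
Joint ranges: [-3.03, 3.03], [-0.79, 2.21], [0.23, 2.52], [-1.04, 4.18], [0, 3.07], [-2.55, 2.55]. Speed limits (rad/s): [2.22, 2.22, 2.57, 3.14, 3.14, 3.14].

### API

Orientations are given as [roll, pitch, yaw] about the fixed x, y, z axes, in that order (R = Rz(yaw) Ry(pitch) Rx(roll)).
In Python, from cell import telemetry, camera, calibration, order gives the robot as it stands.
- The arm moves only by the shell command python3 -m handwheel 'ROWS' [FORCE]. ROWS is JSON, a list of rows, each a list of 7 numbers: the turn, a rotation vector about the tool's x, y, z as a fraction of full scale, then the shift along the tool's x, y, z as a fraction of full scale, then the opening, from 0 (shut) to 1 (fully open). A call has 1 to 12 rows; each row is the pose to reach, as a shift and turn from the pose measured when the call began, along the tool's axes at that moment, turning the shorter way round; what a row does not reach only later rows make up. Full scale, the value 1, is 300 mm for a shift and pi rad for a turn. A row lasts 1/8 s, in which the tool goes at most 62.5 mm and 10.7 degrees, less where a joint would pass 70% of its speed; a pose out of reach is approached as far as the arm can. A call with a number of a shift or a turn outside -1 to 1 is refused whole. A call with a gripper value outside its range is refused whole. The fingers move at their own pace and stop on an object; FORCE is the grip in N (left out, the last holds). Time passes only in rows, so rows that repeat a pose let the fingers close. It gives the time, the measured TCP pose, the force and the opening at its end, in the units of the state.
- telemetry.read_state(): the state, without advancing time (a new reading comes with each control period).
- camera(name): name is "side" or "top" or "wrist"; returns the picture (400x640x3 uint8, red, green, blue); there is no depth.
- calibration(name): a dict with "fov_y" (degrees; the focal length in pixels is half the picture's height over the tangent of half this angle, whatever the lens; pixels are square), "cx", "cy" (the principal point, pixels), "position" and "attitude" of the camera in the world. Camera axes: x right, y down, z forward; pixel columns grow to the right and rows downward; lengths in mm; the calibration is good to about 2 mm. A picture is of the moment at which its call begins: read the wrist's pose just before it. calibration takes no time and is no camera call; for the wrist camera it gives the pose at the moment of the call.
- order.sign_off(): hands the job in, once; it reports no verdict.
The state is a dict: "clock": time; "joints": joint angles; "qd": joint speeds; "effort": joint torques, N m; "eef_pos": TCP position; "eef_rot": TCP orientation; "wrist_force": force on the tool from outside, world axes, zero at the start; "moment": the same for the moment, N m; "finger_gap": finger opening in mm.
Only numpy, scipy, OpenCV 4.12 (cv2) and the standard library are available. Lean on these libraries where they do the work, as an engineer would, in place of code of your own. Each camera call takes 0.05 s, during which the arm holds its last target.

### The job

Lower the dark board carrier gently over the two pins of the inspection fixture, orange corner to orange corner, until it lies flush on both rails, and let go of it. Then pick up the loupe and hold it level over the board, its lens centred on the big square chip and at the height of the red pointer's tip, which is set to the lens's working distance; the lens must not touch the board. Finish while still holding the loupe steady there, clear of the fixture, with the pointer, reel, jar and screwdriver undisturbed.

Things in the scene. Friction and masses are not known exactly. Their poses are not given: they have to be found in the camera images.
- carrier_mid (a point): Centre of the board carrier, half-way up its pallet (6 mm above its underside): dark grey pallet 120 x 56 x 12 mm, green circuit board on top. It starts flat on the mat, board up. x along its length, y across its 56 mm width, z up. Orange corner at -x, +y. Grip it from above across the width at mid-length
- hole_a (a point): Mouth, at the carrier's underside, of the 7 mm through hole in the carrier at its orange corner: 51 mm to -x and 14 mm to +y of the carrier's centre
- hole_b (a point): Same for the other 7 mm hole: 51 mm to +x and 14 mm to +y of the carrier's centre
- chip_top (a point): Centre of the top face of the big square black chip (16 x 16 mm) on the board: 14 mm to +x and 2 mm to +y of the carrier's centre, 9.6 mm above that centre. Axes as the carrier's
- carrier: The same carrier as a whole, about 0.15 kg; origin at the centre of its underside, same axes. The board is 84 x 46 mm; nothing on it stands more than 8 mm above the pallet's top. It fits the fixture one way only: its x and y along the fixture's
- fixture: Fixed grey metal fixture; origin at its underside's centre, x along it away from the robot, z up. Base 156 x 96 x 10 mm. Two dark rails (26 along x, 64 along y, centred at x = -49 and +49) with tops 32 mm above the underside; the gap between is free for fingers. Orange corner: -x rail, +y end. At x = +106 a steel scale column 14 mm wide, 165 mm high, with the red pointer
- pin_a (a point): Foot, level with the rail tops, of the upright 5 mm pin on the orange-cornered rail: 51 mm to -x and 14 mm to +y of the fixture's centre. Pins rise 16 mm above the rails, the last 6 mm tapered to 2 mm
- pin_b (a point): Same for the pin on the other rail: 51 mm to +x and 14 mm to +y of the fixture's centre
- pointer_tip (a point): Tip of the red pointer on the scale column, which marks the working height of the lens: it has been set anywhere from about 60 to 100 mm above the chip of a seated carrier. The tip lies 72 mm to +x of the fixture's centre. The pointer slides up and down under stiff friction and must be left where it is
- lens (a point): Centre of the loupe's lens: clear lens 60 mm wide in a dark rim 72 mm wide, 14 mm thick. z is the lens axis (up as it lies), the handle runs out along -x. As it lies the lens centre is 12 mm above the mat, whose top is 2 mm above the work surface
- handle (a point): Where to grip the loupe, near its balance point, in the lens's mid-plane, 85 mm to -x of the lens centre; axes as the lens's. White battery handle, a flat-sided bar 28 mm wide (y), 24 mm thick (z), from 50 to 154 mm to -x of the lens centre
- loupe: The loupe as a whole, about 0.16 kg, starting flat on the mat, lens up; origin on the lens axis at the level of the handle's underside, axes as lens
- reel: Bystander: blue and white component reel lying flat, 100 mm wide, 12 mm high; origin at its underside's centre
- jar: Bystander: white jar with green cap, 56 mm wide, 55 mm high; origin at its underside's centre
- driver: Bystander: red-handled screwdriver lying flat, 130 mm long along its x
There are look-alikes about, which are no part of the job. What is meant by the loupe is not brown, and is the larger of those in its own colour.

How it is judged (in metres and radians):
On the way:
1. the carrier sits flush on the rails with both pins in its holes, and the gripper has let go of it (distance between hole_a and pin_a below 0.003 m and distance between hole_b and pin_b below 0.003 m and angle between carrier's own z axis and vertical below 0.03 rad and contact force between the fingers and carrier below 0.05 N), for 0.2 s.
At the end, for the whole second after the job is handed in: Carrier flush: holes within 3 mm of the pins' feet, tilt under 0.03 rad, not touched. Loupe held still in the fingers alone (under 20 mm/s, 0.15 rad/s), clear of board and fixture: lens centre within 10 mm sideways of the chip's centre, within 6 mm of the pointer tip's height, tilt under 0.09 rad (all of step 1 and horizontal distance between lens and chip_top below 0.01 m and z of lens in the frame of pointer_tip between -0.006 and 0.006 m and angle between lens's own z axis and vertical below 0.09 rad and linear speed of loupe below 0.02 m/s and angular speed of loupe below 0.15 rad/s and contact force between the fingers and loupe above 1 N and contact force between loupe and carrier below 0.1 N and contact force between loupe and fixture below 0.1 N); the arm keeps its last pose, push and grip.
It fails at once if the carrier is dropped the last way onto the fixture (over 0.3 m/s within 25 mm of the rails) or forced down (over 45 N) (contact force between carrier and fixture above 45 N or (horizontal distance between carrier_mid and fixture below 0.04 m and z of carrier in the frame of fixture below 0.057 m and linear speed of carrier above 0.3 m/s)).
It fails at once if the loupe touches the board or its carrier (contact force between loupe and carrier above 1 N).
It fails at once if the pointer is shifted (distance of pointer_tip from where it was at the start of the episode above 0.004 m).
It fails at once if the reel, the jar or the screwdriver is disturbed (distance of any of reel, jar, driver from where it was at the start of the episode above 0.02 m).
It also fails if it takes over 72 s, if anything falls off the work surface, if the arm or the gripper's body presses on something with over 40 N, if the wrist force passes 120 N, or if a joint passes its speed limit or range.

## Working session

There is one attempt and no reset: what is moved stays moved. The work goes in short steps, Python scripts to look and compute and a shell command to move; the robot and the scene stay as the last step left them, time stands still between calls to the robot, and variables do not carry over. Pictures are saved under pics/ and viewed, and the job is handed in when it is done.

```bash
ls; mkdir -p pics; python3 - <<'E'
from cell import telemetry,camera,calibration
import cv2
print(telemetry.read_state())
for n in ("top","side","wrist"):
    print(n,calibration(n)); cv2.imwrite(f"pics/{n}0.png",camera(n)[:,:,::-1])
E
```

```text
pics
{'clock': 0.0, 'joints': array([ 1.04441437e+00,  3.00501189e-01,  1.52158107e+00,  3.13445555e-05,
        1.32071051e+00, -6.65986237e-02]), 'qd': array([ 0.0001845 ,  0.00144656, -0.00130074, -0.00237723, -0.00062595,
       -0.00088211]), 'effort': array([ 1.46060679e-04, -5.31794214e+01, -3.52752256e+01,  7.08879204e-02,
        2.41916638e-02, -5.03516742e-05]), 'eef_pos': array([243.9074579 , 492.62495957, 176.46985493]), 'eef_rot': array([-1.66268709,  1.56959582, -2.1224782 ]), 'wrist_force': array([ 0.32984426, -0.89201574,  0.18237507]), 'moment': array([ 0.00741527, -0.02298712,  0.0268329 ]), 'finger_gap': 94.08342775438342}
top {'fov_y': 48.20136131569366, 'cx': 310.9399887345908, 'cy': 191.50843850678388, 'position': array([ 364.71639719,   24.75754046, 1172.15821821]), 'attitude': array([-3.02830008,  0.02994706, -1.58492351])}
side {'fov_y': 43.860675635177955, 'cx': 318.90579400802534, 'cy': 196.6440333569118, 'position': array([   1.26805206, -685.23189217,  813.34203792]), 'attitude': array([-2.25144912, -0.01517763, -0.6043736 ])}
wrist {'fov_y': 59.85201714762797, 'cx': 321.3533802401102, 'cy': 198.88271234886707, 'position': array([172.84550924, 528.10202124, 384.68754079]), 'attitude': array([2.86585883e+00, 1.50239130e-03, 1.10970906e+00])}
```

View pics/top0.png

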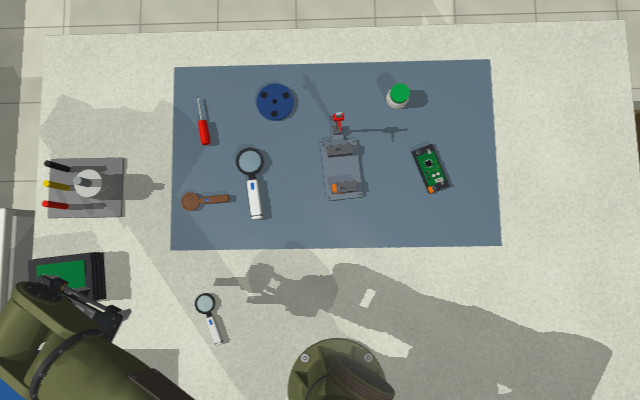

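View pics/side0.png

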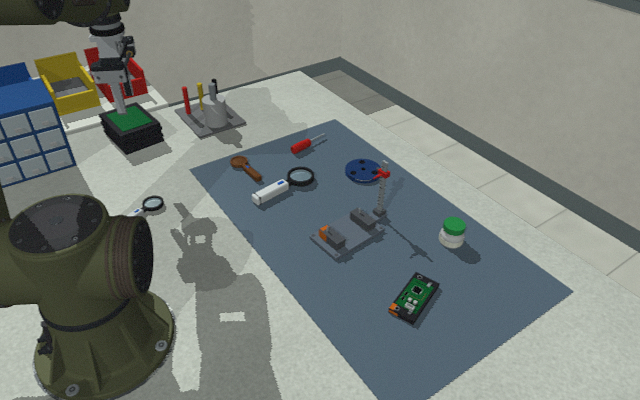

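View pics/wrist0.png

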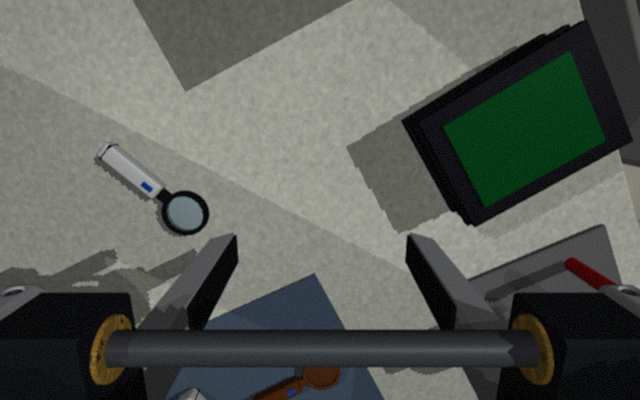

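The top view shows the carrier at about (431,169), orange corner at (432,189). The fixture is at about (342,168), with its orange corner at (336,187) and the column and pointer near (338,120). The white loupe's lens is at (250,162). A smaller white look-alike is at (205,303) and a brown one at (190,201). The reel, jar and driver are at (275,102), (400,95) and (203,125).

```bash
cat > h.py <<'E'
import numpy as np,cv2
from scipy.spatial.transform import Rotation as R
from cell import telemetry,camera,calibration
def K(c):
    f=200/np.tan(np.radians(c["fov_y"])/2); return f
def ray(c,u,v):
    d=np.array([(u-c["cx"])/K(c),(v-c["cy"])/K(c),1]); return R.from_euler("xyz",c["attitude"]).apply(d)
def atz(c,u,v,z):
    d=ray(c,u,v); p=np.array(c["position"]); return p+d*(z-p[2])/d[2]
def proj(c,P):
    q=R.from_euler("xyz",c["attitude"]).inv().apply(np.atleast_2d(P)-c["position"])
    return q[:,:2]/q[:,2:]*K(c)+[c["cx"],c["cy"]]
def tri(obs):
    A=np.zeros((3,3));b=np.zeros(3)
    for c,u,v in obs:
        d=ray(c,u,v);d/=np.linalg.norm(d);M=np.eye(3)-np.outer(d,d);A+=M;b+=M@c["position"]
    return np.linalg.solve(A,b)
def rowfor(target_pos, target_R=None):
    "print fractions of shift/turn from current pose"
    s=telemetry.read_state();Rc=R.from_euler("xyz",s["eef_rot"])
    sh=Rc.inv().apply(np.array(target_pos)-s["eef_pos"])/300
    t=np.zeros(3)
    if target_R is not None: t=(Rc.inv()*target_R).as_rotvec()/np.pi
    return t,sh
def down(yaw):
    "tool x down, tool y horizontal at heading yaw"
    x=np.array([0,0,-1.]);y=np.array([np.cos(yaw),np.sin(yaw),0]);z=np.cross(x,y)
    return R.from_matrix(np.array([x,y,z]).T)
def crop(img,u0,v0,u1,v1,k,name):
    cv2.imwrite("pics/"+name,cv2.resize(img[v0:v1,u0:u1,::-1],None,fx=k,fy=k,interpolation=cv2.INTER_CUBIC))
E
python3 - <<'E'
from h import *
i=cv2.imread("pics/top0.png")[:,:,::-1]
crop(i,390,130,470,210,6,"c_car.png");crop(i,300,100,400,210,5,"c_fix.png");crop(i,220,135,290,235,6,"c_lp.png")
s=cv2.imread("pics/side0.png")[:,:,::-1]
crop(s,300,150,400,260,5,"s_fix.png")
st=telemetry.read_state();print(R.from_euler("xyz",st["eef_rot"]).as_matrix())
E
```

```text
[[-4.32758384e-04  4.43755521e-01  8.96147784e-01]
 [-7.16121075e-04  8.96147500e-01 -4.43755726e-01]
 [-9.99999650e-01 -8.33789325e-04 -7.00326634e-05]]
```

View pics/c_car.png

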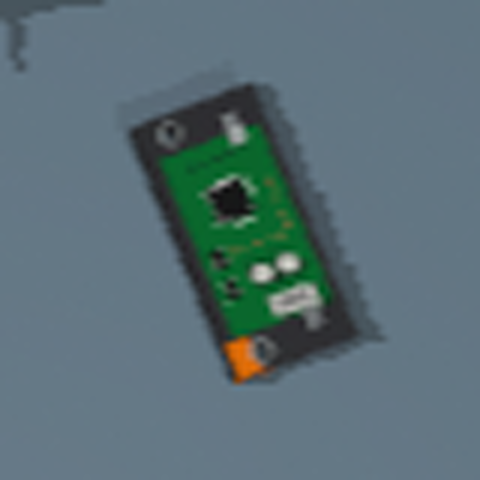

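View pics/c_fix.png

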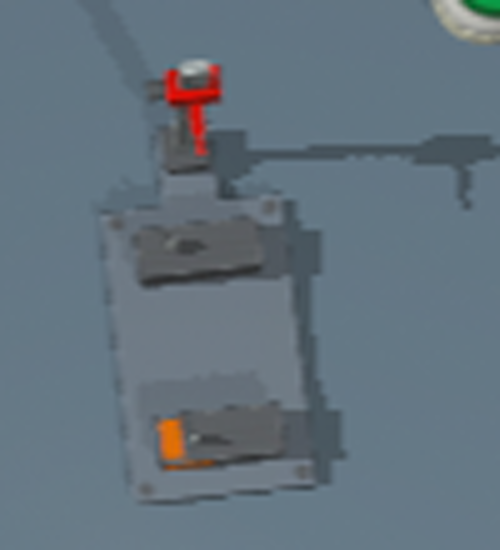

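View pics/c_lp.png

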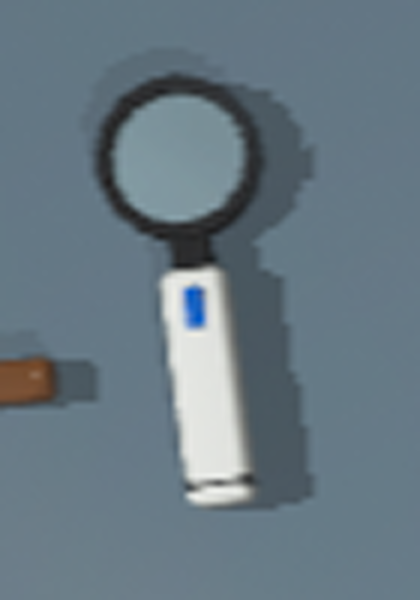

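View pics/s_fix.png

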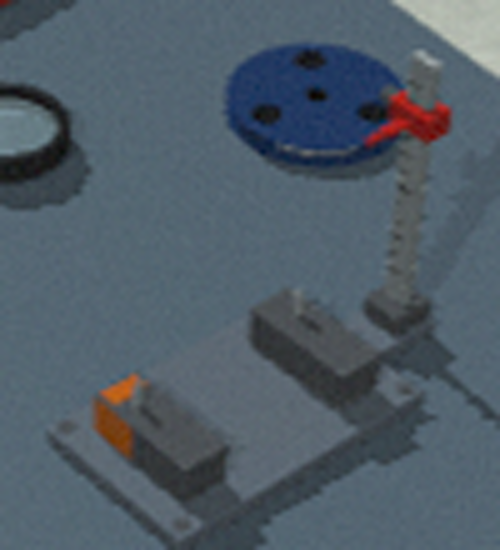

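```bash
python3 - <<'E'
from h import *
c=calibration("top");sd=calibration("side")
def pts(L,k,u0,v0,z): return np.array([atz(c,u/k+u0,v/k+v0,z) for u,v in L])
f=pts([(104,212),(290,202),(315,483),(135,500)],5,300,100,12)
print("fix",f.round(1).tolist(),f.mean(0)); d=(f[0]+f[1]-f[2]-f[3]);print(np.arctan2(d[1],d[0]),np.linalg.norm(d)/2)
f=pts([(130,130),(260,85),(358,333),(235,382)],6,390,130,14)
print("car",f.round(1).tolist(),f.mean(0)); d=(f[0]+f[1]-f[2]-f[3]);print(np.arctan2(d[1],d[0]),np.linalg.norm(d)/2)
print("holes",pts([(172,134),(262,350)],6,390,130,14))
l=atz(c,179/6+220,157/6+135,19);h=atz(c,221/6+220,490/6+135,26);print("lens",l,"end",h,np.arctan2(*(l-h)[1::-1]),np.linalg.norm(l-h))
p=tri([(c,200/5+300,150/5+100),(sd,370/5+300,142/5+150)]);print("tip",p, proj(c,p),proj(sd,p))
print("jar",atz(c,400,92,57),"reel",atz(c,275,101,14),"driver",atz(c,204,125,10))
E
```

```text
fix [[627.5, 29.7, 12.0], [630.8, -68.5, 12.0], [481.6, -77.6, 12.0], [474.3, 16.1, 12.0]] [553.52318453 -25.06012005  12.        ]
0.07488000886937228 151.647077000619
car [[597.3, -207.6, 14.0], [616.1, -264.7, 14.0], [506.4, -301.8, 14.0], [486.0, -248.2, 14.0]] [ 551.47646991 -255.57095488   14.        ]
0.3378274549444908 117.14922428299657
holes [[ 595.19414155 -225.70286316   14.        ]
 [ 499.72649613 -260.36348589   14.        ]]
lens [579.52331652 216.95725115  19.        ] end [432.92609679 197.48922447  26.        ] 0.1320269144801372 148.04981896676142
tip [628.44178692 -16.64821128 134.84940552] [[339.95317402 130.07744158]] [[374.09194543 178.38268254]]
jar [ 744.56838042 -175.40273644   57.        ] reel [742.49435124 150.36170965  14.        ] driver [682.02800727 342.06810772  10.        ]
```

```bash
python3 - <<'E'
from h import *
c=calibration("wrist");s=telemetry.read_state()
Rc=R.from_euler("xyz",s["eef_rot"])
for uv in((321,199),(321,20),(321,230)): print(atz(c,*uv,10), Rc.inv().apply(atz(c,*uv,10)-s["eef_pos"]))
print("cam in tool",Rc.inv().apply(c["position"]-s["eef_pos"]), (Rc.inv()*R.from_euler("xyz",c["attitude"])).as_matrix().round(3).tolist())
# goal for viewing fixture: center at row ~130 , heading -1.496
for P,yaw in(((553,-25),.075-np.pi/2),((551.5,-255.6),.345-np.pi/2)):
    T=down(yaw)
    g=np.array([*P,0])
    for z in(200,250,300):
        # camera pose if tcp at g+T*(0,0,dz)
        Pc=Rc.inv().apply(c["position"]-s["eef_pos"]);Ro=T*(Rc.inv()*R.from_euler("xyz",c["attitude"]))
        from h import atz
        cc=dict(c,position=T.apply(Pc)+[0,0,z],attitude=Ro.as_euler("xyz"))
        q=atz(cc,321,140,20); 
        tcp=np.array([*(P-q[:2]),z]); print(z,tcp,rowfor(tcp,T))
E
```

```text
[267.54010727 480.0652958   10.        ] [166.62070357  -0.72404302  26.7337925 ]
[104.53773111 561.10181708  10.        ] [ 166.63321226   -0.43657138 -155.30084601]
[300.72288705 463.56849923  10.        ] [166.61815715  -0.7825643   63.791015  ]
cam in tool [-2.08138328e+02 -4.97581218e-04 -7.94688817e+01] [[0.001, -0.272, 0.962], [1.0, -0.001, -0.001], [0.001, 0.962, 0.272]]
200 [515.74083517 -28.44407932 200.        ] (array([8.29772494e-01, 3.37967915e-04, 1.23823578e-04]), array([-0.07707496, -1.15480475,  1.58266322]))
250 [521.14950974 -28.12061256 250.        ] (array([8.29772494e-01, 3.37967915e-04, 1.23823578e-04]), array([-0.24375014, -1.14597704,  1.59832965]))
300 [526.55818431 -27.79714581 300.        ] (array([8.29772494e-01, 3.37967915e-04, 1.23823578e-04]), array([-0.41042532, -1.13714933,  1.61399608]))
200 [ 516.50934554 -268.85749397  200.        ] (array([7.43828834e-01, 2.99012651e-04, 1.58029100e-04]), array([-0.07650218, -1.87182092,  1.94057498]))
250 [ 521.63578992 -267.10308259  250.        ] (array([7.43828834e-01, 2.99012651e-04, 1.58029100e-04]), array([-0.24318037, -1.85913622,  1.95328171]))
300 [ 526.76223431 -265.34867121  300.        ] (array([7.43828834e-01, 2.99012651e-04, 1.58029100e-04]), array([-0.40985856, -1.84645152,  1.96598845]))
```

```bash
python3 -m handwheel '[[0.2,0,0,-0.24,-0.3,0.4,1],[0.2,0,0,-0.24,-0.3,0.4,1],[0.4,0,0,-0.24,-0.6,0.8,1],[0.4,0,0,-0.24,-0.6,0.8,1],[0.4,0,0,-0.24,-0.6,0.8,1],[0.4,0,0,-0.24,-0.6,0.8,1],[0.4,0,0,-0.24,-0.6,0.8,1],[0.4,0,0,-0.24,-0.6,0.8,1]]'; python3 - <<'E'
from h import *
print(rowfor([521,-28,250],down(.075-np.pi/2)))
E
```

```text
clock: 1.15
eef_pos: [379.2, 224.8, 248.7]
eef_rot: [-0.504, 1.57, -2.22]
wrist_force: [0.4, -0.7, -0.3]
finger_gap: 94.0
(array([ 4.29966480e-01,  3.60677508e-04, -6.22847323e-05]), array([-0.00405041,  0.58953654,  0.76551133]))
```

```bash
python3 -m handwheel '[[0.43,0,0,-0.004,0.59,0.765,1],[0.43,0,0,-0.004,0.59,0.765,1],[0.43,0,0,-0.004,0.59,0.765,1],[0.43,0,0,-0.004,0.59,0.765,1],[0.43,0,0,-0.004,0.59,0.765,1],[0.43,0,0,-0.004,0.59,0.765,1],[0.43,0,0,-0.004,0.59,0.765,1],[0.43,0,0,-0.004,0.59,0.765,1],[0.43,0,0,-0.004,0.59,0.765,1],[0.43,0,0,-0.004,0.59,0.765,1]]'; python3 - <<'E'
from h import *
import pickle
c=calibration("wrist");i=camera("wrist");pickle.dump((c,i),open("w1.pkl","wb"))
cv2.imwrite("pics/w1.png",i[:,:,::-1])
E
```

```text
clock: 2.4
eef_pos: [521.1, -27.7, 249.9]
eef_rot: [0.723, 1.57, -2.341]
wrist_force: [0.5, 0.5, -0.4]
finger_gap: 94.2
```

View pics/w1.png

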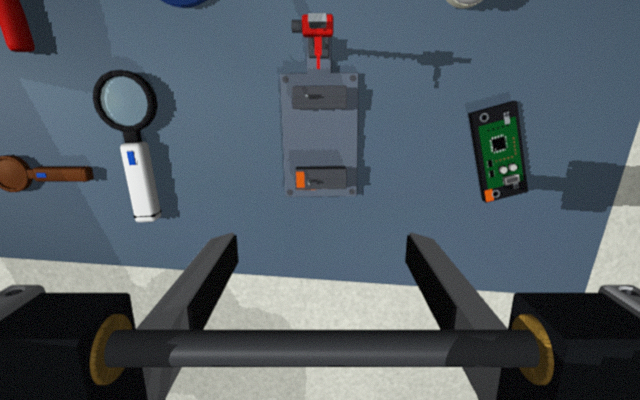

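The wrist view has everything in it: fixture around (320,135), pins near (312,97) and (316,182), pointer tip at (318,67), carrier around (500,150) and loupe lens at (127,101).

```bash
python3 - <<'E'
from h import *
import pickle
c,i=pickle.load(open("w1.pkl","rb"))
crop(i,270,5,370,205,3,"w1f.png");crop(i,460,90,540,210,5,"w1c.png");crop(i,85,60,170,230,3,"w1l.png")
a=cv2.imread("pics/w1f.png");b=cv2.imread("pics/w1c.png")
E
```

```text
(no output)
```

View pics/w1f.png

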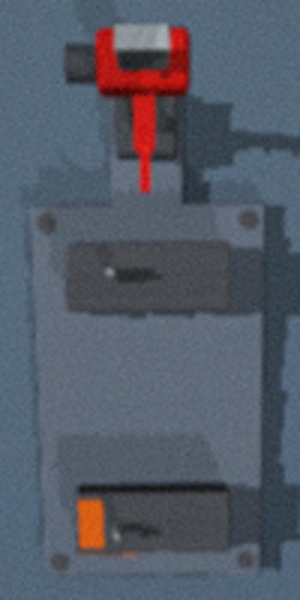

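View pics/w1c.png

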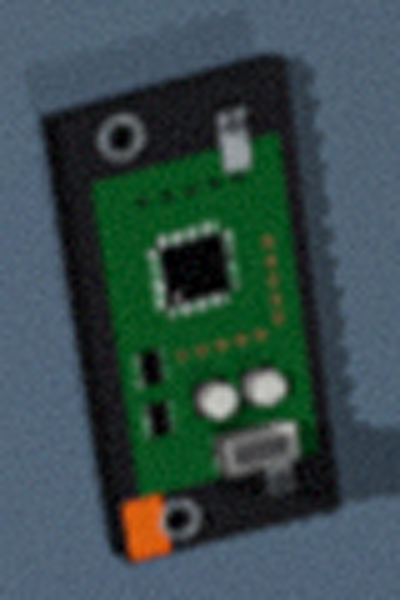

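View pics/w1l.png

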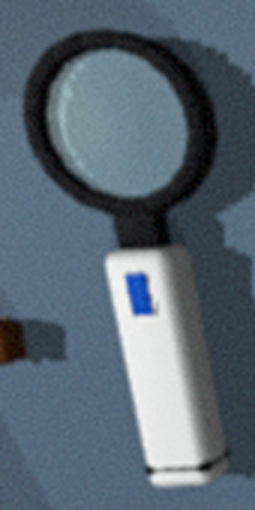

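```bash
python3 - <<'E'
from h import *
import pickle
from scipy.optimize import least_squares
c,i=pickle.load(open("w1.pkl","rb"))
def fit(c,model,px,x0,fz=2):
    model=np.array(model,float);px=np.array(px)
    def P(q): return np.c_[model[:,:2]@np.array([[np.cos(q[2]),np.sin(q[2])],[-np.sin(q[2]),np.cos(q[2])]])+q[:2],model[:,2]+fz]
    def r(q): return (proj(c,P(np.array([q[0],q[1],q[2]/100]))) - px).ravel()
    s=least_squares(r,[x0[0],x0[1],x0[2]*100]);q=s.x;q[2]/=100
    return q,s.fun.reshape(-1,2).round(2).tolist()
cp=lambda L:[(u/5+460,v/5+90) for u,v in L]
print("car wrist",fit(c,[(51,14,12),(-51,14,12),(14,2,15.6),(60,28,12),(60,-28,12),(-60,-28,12),(-60,28,12)],cp([(121,137),(180,518),(194,270),(43,118),(288,57),(338,505),(120,560)]),(551,-255,.34)))
fp=lambda L:[(u/3+270,v/3+5) for u,v in L]
print("fix wrist",fit(c,[(78,48,10),(78,-48,10),(-78,-48,10),(-78,48,10),(-36,32,32),(-36,-32,32),(-62,-32,32),(62,-32,32),(62,32,32),(51,14,47),(-51,14,47)],fp([(30,206),(265,206),(262,570),(43,570),(78,492),(228,490),(230,550),(230,243),(68,241),(109,271),(116,528)]),(553,-25,.07)))
t=calibration("top");sd=calibration("side")
kt=lambda L:[(u/6+390,v/6+130) for u,v in L]
print("car top",fit(t,[(51,14,12),(-51,14,12),(14,2,15.6),(60,28,12),(60,-28,12),(-60,-28,12),(-60,28,12)],kt([(172,134),(262,350),(231,198),(130,130),(260,85),(358,333),(235,382)]),(551,-255,.34)))
# loupe: rim ellipse centre etc
lp=lambda L:[(u/3+85,v/3+60) for u,v in L]
print("loupe wrist",fit(c,[(0,0,17),(-50,14,22),(-50,-14,22),(-154,14,22),],lp([(120,123),(104,253),(178,250),(147,470)]),(579,217,.13)))
wt=(145/3+270,190/3+5)
print("tip tri w+side",tri([(c,*wt),(sd,374,178.4)]),"w+top",tri([(c,*wt),(t,340,130)]),"all",tri([(c,*wt),(t,340,130),(sd,374,178.4)]))
E
```

```text
car wrist (array([ 5.52162912e+02, -2.55467478e+02,  3.51470361e-01]), [[-0.85, 0.03], [-1.16, -0.06], [-0.32, -0.13], [2.44, -0.18], [-1.34, -0.7], [-0.05, 0.52], [1.3, 0.58]])
fix wrist (array([ 5.55131622e+02, -2.38663382e+01,  8.67091596e-02]), [[-0.25, -1.14], [0.81, -2.0], [-0.45, 1.1], [0.45, 1.85], [-1.39, -0.24], [0.32, -0.12], [-0.53, 0.26], [0.44, -1.06], [-0.7, 0.21], [0.85, -0.27], [0.33, 2.19]])
car top (array([ 5.51935372e+02, -2.55770927e+02,  3.39499309e-01]), [[-0.05, -0.06], [-0.31, 0.21], [0.06, 0.51], [0.66, -0.71], [-1.0, -0.61], [0.18, 0.65], [0.45, -0.0]])
loupe wrist (array([5.82361261e+02, 2.14263617e+02, 9.91397065e-02]), [[1.32, -0.81], [0.31, -1.97], [-1.84, -1.49], [0.2, 4.88]])
tip tri w+side [627.02701135 -17.32030551 135.82270747] w+top [626.20015064 -16.79231174 143.8955167 ] all [627.61680297 -16.98906759 135.55802614]
```

```bash
cat >> h.py <<'E'
TC=np.array([-208.138,0,-79.469])
def camat(tcp,T):
    s=telemetry.read_state();c=calibration("wrist");Rc=R.from_euler("xyz",s["eef_rot"])
    return dict(c,position=T.apply(Rc.inv().apply(c["position"]-s["eef_pos"]))+tcp,attitude=(T*(Rc.inv()*R.from_euler("xyz",c["attitude"]))).as_euler("xyz"))
def tcpfor(P,uv,z,yaw):
    T=down(yaw);q=atz(camat([0,0,z],T),*uv,P[2]);return np.array([P[0]-q[0],P[1]-q[1],z])
def snap(name):
    import pickle
    c=calibration("wrist");i=camera("wrist");pickle.dump((c,i),open(name+".pkl","wb"));cv2.imwrite(f"pics/{name}.png",i[:,:,::-1]);return c,i
E
python3 - <<'E'
from h import *
t=tcpfor([555,-24,25],(321,190),200,.08-np.pi/2);print(t,rowfor(t,down(.08-np.pi/2)))
E
```

```text
[573.61374746 -22.90109069 200.        ] (array([-0.00092779,  0.00026472, -0.00024293]), array([ 0.1662936 , -0.00276855, -0.17582651]))
```

```bash
python3 -m handwheel '[[0,0,0,0.166,-0.003,-0.176,1],[0,0,0,0.166,-0.003,-0.176,1],[0,0,0,0.166,-0.003,-0.176,1],[0,0,0,0.166,-0.003,-0.176,1]]'; python3 - <<'E'
from h import *
c,i=snap("w2");crop(i,210,60,430,340,2,"w2z.png")
E
```

```text
clock: 2.95
eef_pos: [573.6, -22.9, 201.7]
eef_rot: [2.387, 1.569, -0.677]
wrist_force: [-0.1, -0.4, -0.1]
finger_gap: 93.9
```

View pics/w2z.png

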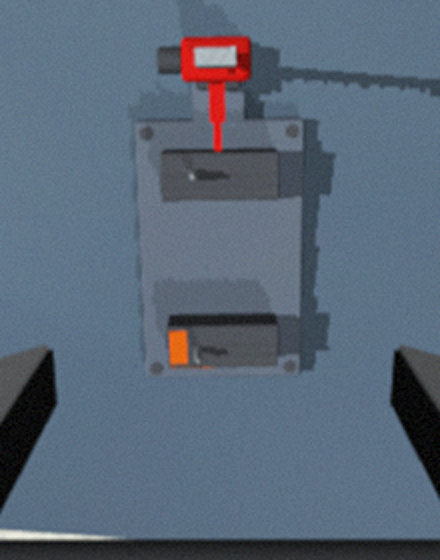

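View pics/w2.png

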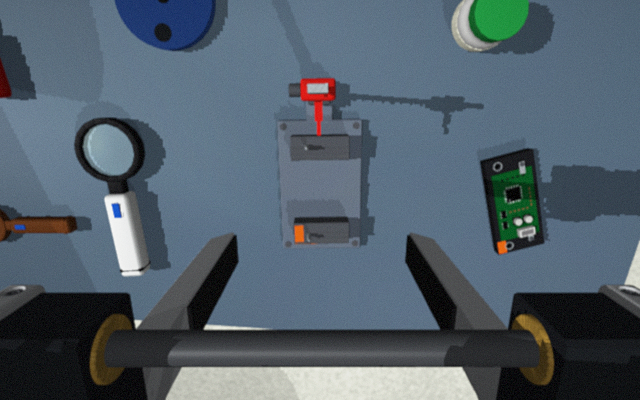

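```bash
python3 - <<'E'
from h import *
import pickle
c,i=pickle.load(open("w2.pkl","rb"))
crop(i,265,110,375,260,4,"w2f.png")
E
```

```text
(no output)
```

View pics/w2f.png

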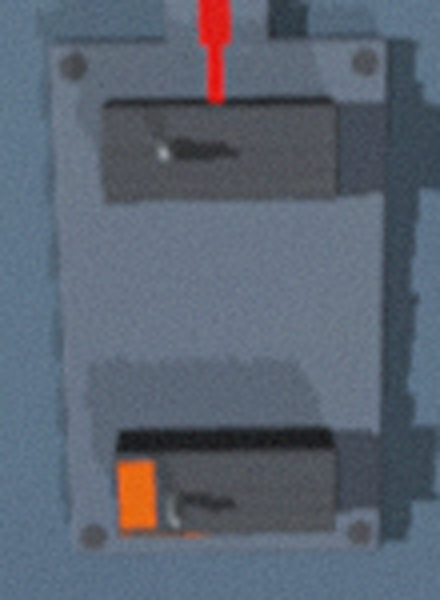

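```bash
cat >> h.py <<'E'
from scipy.optimize import least_squares
def world(m,q,fz=2):
    m=np.atleast_2d(np.array(m,float));return np.c_[m[:,:2]@np.array([[np.cos(q[2]),np.sin(q[2])],[-np.sin(q[2]),np.cos(q[2])]])+q[:2],m[:,2]+fz]
def fit(c,model,px,x0,fz=2,dist=False):
    px=np.array(px)
    def r(q):
        p=proj(c,world(model,[q[0],q[1],q[2]/100],fz))
        if dist:
            d=(p-[c["cx"],c["cy"]])/K(c);p=p+(p-[c["cx"],c["cy"]])*q[3]*(d**2).sum(1)[:,None]
        return (p-px).ravel()
    s=least_squares(r,[x0[0],x0[1],x0[2]*100]+([0.] if dist else []));q=s.x;q[2]/=100
    return q,s.fun.reshape(-1,2).round(2).tolist()
E
python3 - <<'E'
from h import *
import pickle
c,i=pickle.load(open("w2.pkl","rb"))
px=[(u/4+265-.4,v/4+110-.4) for u,v in [(50,40),(386,40),(380,547),(72,548),(103,102),(334,101),(335,197),(105,201),(118,449),(334,447),(336,530),(118,533)]]
M=[(78,48,10),(78,-48,10),(-78,-48,10),(-78,48,10)]+[(62,32,32),(62,-32,32),(36,-32,32),(36,32,32),(-36,32,32),(-36,-32,32),(-62,-32,32),(-62,32,32)]
for d in(0,1):
  q,r=fit(c,M,px,(555,-24,.08),dist=d);print(q,r)
  print(((proj(c,world([(51,14,32),(51,14,48),(-51,14,32),(-51,14,48)],q))-[265,110])*4).round(1).tolist())
print("tip",tri([(c,215/4+265,102/4+110),(calibration("side"),374,178.4)]))
E
```

```text
[ 5.55650954e+02 -2.33010938e+01  9.00148206e-02] [[-0.8, -0.35], [1.13, -1.58], [0.37, 0.87], [-0.13, 1.68], [-0.88, 0.3], [1.25, -0.3], [0.81, -0.12], [-0.46, -0.29], [-1.32, 0.17], [0.58, -0.11], [-0.09, 0.24], [-0.51, 0.24]]
[[166.3, 142.0], [163.8, 149.6], [175.2, 496.2], [173.3, 517.4]]
[ 5.56059994e+02 -2.32521750e+01  9.00584026e-02 -2.84860772e-01] [[0.07, 0.87], [0.32, -0.38], [0.03, 0.13], [0.21, 0.92], [-0.53, 0.68], [0.91, 0.06], [0.65, -0.26], [-0.3, -0.42], [-1.25, -0.25], [0.49, -0.51], [-0.26, -0.35], [-0.35, -0.36]]
[[166.2, 140.5], [163.7, 148.0], [175.2, 494.9], [173.3, 516.0]]
tip [626.76547666 -17.31533932 136.03940523]
```

```bash
python3 - <<'E'
from h import *
y=.345-np.pi/2
t=tcpfor([552,-255.6,14],(321,170),180,y);print(t,rowfor(t,down(y)))
E
```

```text
[ 546.28850534 -258.03919537  180.        ] (array([-0.08524463, -0.00042783, -0.00045038]), array([0.07317446, 0.7741623 , 0.15130445]))
```

```bash
python3 -m handwheel '[[-0.085,0,0,0.073,0.774,0.151,1],[-0.085,0,0,0.073,0.774,0.151,1],[-0.085,0,0,0.073,0.774,0.151,1],[-0.085,0,0,0.073,0.774,0.151,1],[-0.085,0,0,0.073,0.774,0.151,1],[-0.085,0,0,0.073,0.774,0.151,1],[-0.085,0,0,0.073,0.774,0.151,1]]'; python3 - <<'E'
from h import *
c,i=snap("w3");crop(i,255,90,385,240,4,"w3c.png")
E
```

```text
clock: 3.88
eef_pos: [546.8, -256.9, 180.8]
eef_rot: [2.269, 1.568, -0.527]
wrist_force: [1.1, 0.1, -0.8]
finger_gap: 94.0
```

View pics/w3c.png

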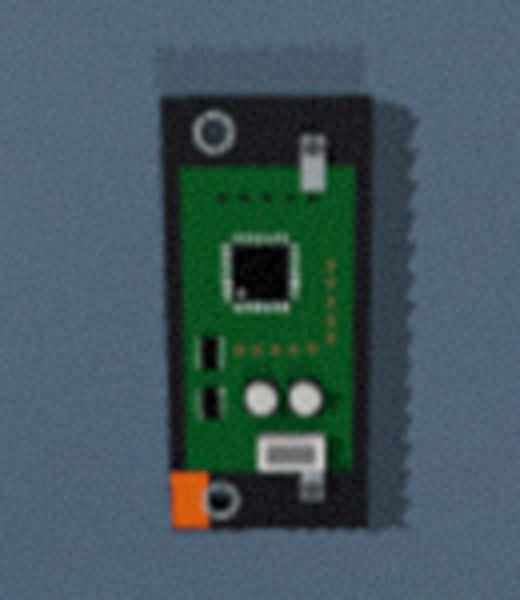

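```bash
python3 - <<'E'
from h import *
import pickle
c,i=pickle.load(open("w3.pkl","rb"))
px=[(u/4+255-.4,v/4+90-.4) for u,v in [(214,132),(220,500),(261,272),(163,96),(372,95),(366,527),(173,529)]]
M=[(51,14,12),(-51,14,12),(14,2,15.6),(60,28,12),(60,-28,12),(-60,-28,12),(-60,28,12)]
for d in(0,1):
  q,r=fit(c,M,px,(552,-255,.345),dist=d);print(q,r)
y=q[2]-np.pi/2
print(rowfor([q[0],q[1],60],down(y)))
E
```

```text
[ 5.53022348e+02 -2.55422687e+02  3.50211505e-01] [[0.1, -0.17], [0.03, -0.33], [-0.05, 0.15], [-0.64, 0.14], [0.5, 0.06], [0.42, 0.18], [-0.36, -0.0]]
[ 5.53104553e+02 -2.55389869e+02  3.50273709e-01 -3.40070476e-02] [[0.11, -0.13], [0.03, -0.4], [-0.05, 0.08], [-0.58, 0.24], [0.43, 0.17], [0.41, 0.1], [-0.35, -0.08]]
(array([-0.00141734, -0.00053321, -0.00068165]), array([ 0.40229158,  0.00165908, -0.02101879]))
```

```bash
python3 -m handwheel '[[-0.001,0,0,0.4,0.002,-0.021,1],[-0.001,0,0,0.4,0.002,-0.021,1],[-0.001,0,0,0.4,0.002,-0.021,1],[-0.001,0,0,0.4,0.002,-0.021,1]]'; python3 - <<'E'
from h import *
print(rowfor([553,-255.4,12],down(.350-np.pi/2)))
E
```

```text
clock: 4.42
eef_pos: [554.3, -255.7, 63.4]
eef_rot: [2.274, 1.565, -0.518]
wrist_force: [0.2, 0.8, 1.1]
finger_gap: 94.0
(array([-0.00012409, -0.00118851, -0.00140263]), array([ 0.17125552, -0.00317597,  0.00451539]))
```

```bash
python3 -m handwheel '[[0,-0.001,-0.001,0.1,-0.003,0.0045,1],[0,-0.001,-0.001,0.15,-0.003,0.0045,1],[0,-0.001,-0.001,0.171,-0.003,0.0045,1],[0,-0.001,-0.001,0.171,-0.003,0.0045,1],[0,-0.001,-0.001,0.171,-0.003,0.0045,1]]' 25; python3 - <<'E'
from h import *
print(rowfor([553,-255.4,12],down(.350-np.pi/2)))
c,i=snap("w4")
E
```

```text
clock: 5.05
eef_pos: [553.5, -255.7, 13.0]
eef_rot: [2.138, 1.568, -0.654]
wrist_force: [-0.3, -0.3, -0.0]
finger_gap: 93.7
(array([-0.00011667, -0.00045682, -0.00071736]), array([ 0.00341923, -0.00144558,  0.0011576 ]))
```

View pics/w4.png

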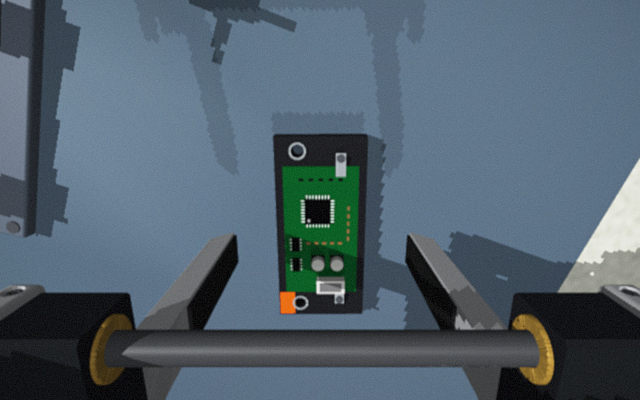

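The carrier lies square between the fingers: holes at about (297,151) and (300,302), chip at (318,211). Closing.

```bash
python3 -m handwheel '[[0,0,0,0.003,-0.001,0.001,0.4],[0,0,0,0.003,-0.001,0.001,0],[0,0,0,0.003,-0.001,0.001,0],[0,0,0,0.003,-0.001,0.001,0],[0,0,0,0.003,-0.001,0.001,0],[0,0,0,0.003,-0.001,0.001,0]]' 25; python3 - <<'E'
from h import *
c,i=snap("w5")
crop(i,255,115,385,330,3,"w5c.png")
E
```

```text
clock: 5.85
eef_pos: [553.0, -255.5, 12.0]
eef_rot: [2.139, 1.568, -0.653]
wrist_force: [-0.0, 0.2, 0.1]
finger_gap: 37.7
```

View pics/w5c.png

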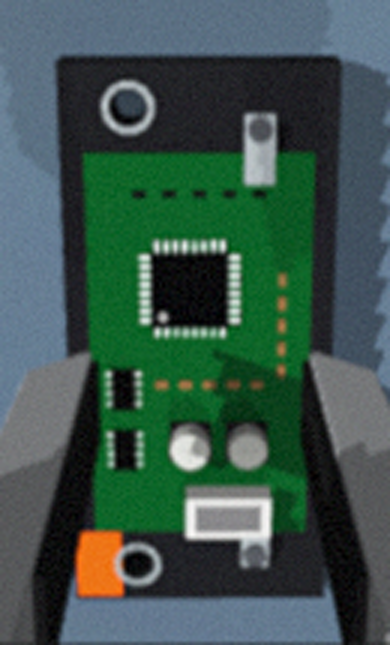

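```bash
python3 - <<'E'
from h import *
s=telemetry.read_state();print(s["clock"],s["finger_gap"],s["eef_pos"],s["wrist_force"])
i=camera("side");crop(i,350,200,500,350,4,"s5.png")
c,w=snap("w6")
print(telemetry.read_state()["finger_gap"])
E
```

```text
5.9 33.33235973521932 [ 553.05658793 -255.48913838   12.01109792] [-0.37449023  0.17008042 -0.12580038]
25.448510572018026
```

View pics/s5.png

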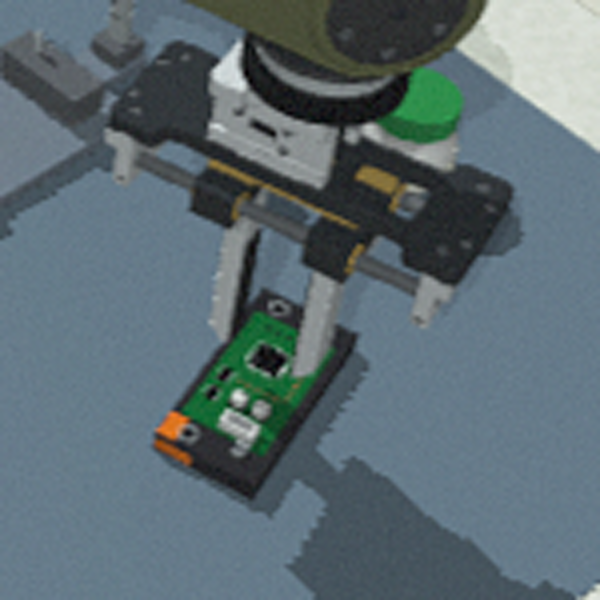

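View pics/w6.png

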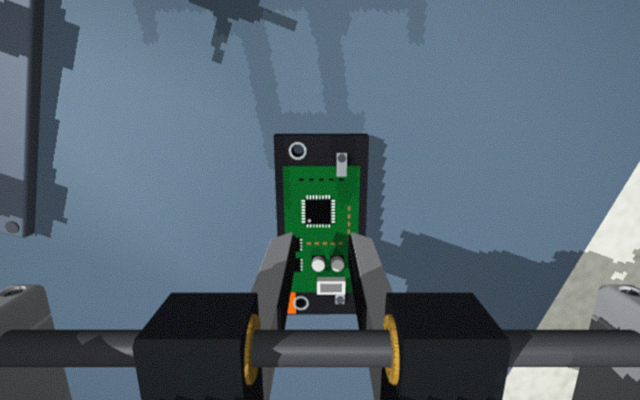

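```bash
python3 -m handwheel '[[0,0,0,-0.05,0,0,1],[0,0,0,-0.05,0,0,1],[0,0,0,-0.05,0,0,1],[0,0,0,-0.05,0,0,1],[0,0,0,-0.05,0,0,1],[0,0,0,-0.05,0,0,1],[0,0,0,-0.05,0,0,1],[0,0,0,-0.05,0,0,1]]' 25; python3 - <<'E'
from h import *
sd=calibration("side");i=camera("side");crop(i,340,200,500,350,4,"s7.png");c,w=snap("w7")
s=telemetry.read_state();print(s["finger_gap"],s["eef_pos"]);T=R.from_euler("xyz",s["eef_rot"])
for d in(8,-10,-28,-45):
  for y in(-47,47): print(d,y,((proj(sd,s["eef_pos"]+T.apply([d,y,-8]))-[340,200])*4).round(), proj(c,s["eef_pos"]+T.apply([d,y,-8])).round(1))
E
```

```text
clock: 7.0
eef_pos: [553.0, -255.5, 27.0]
eef_rot: [2.138, 1.568, -0.654]
wrist_force: [0.3, 0.1, -0.0]
finger_gap: 93.7
93.70936175886483 [ 553.01963876 -255.47413083   27.01144965]
8 -47 [[227. 325.]] [[249.7 213.7]]
8 47 [[392. 408.]] [[393.4 213.5]]
-10 -47 [[231. 302.]] [[243.8 223. ]]
-10 47 [[398. 385.]] [[399.4 222.8]]
-28 -47 [[235. 278.]] [[236.9 234. ]]
-28 47 [[404. 362.]] [[406.4 233.8]]
-45 -47 [[239. 256.]] [[229.1 246.4]]
-45 47 [[409. 339.]] [[414.3 246.1]]
```

View pics/s7.png

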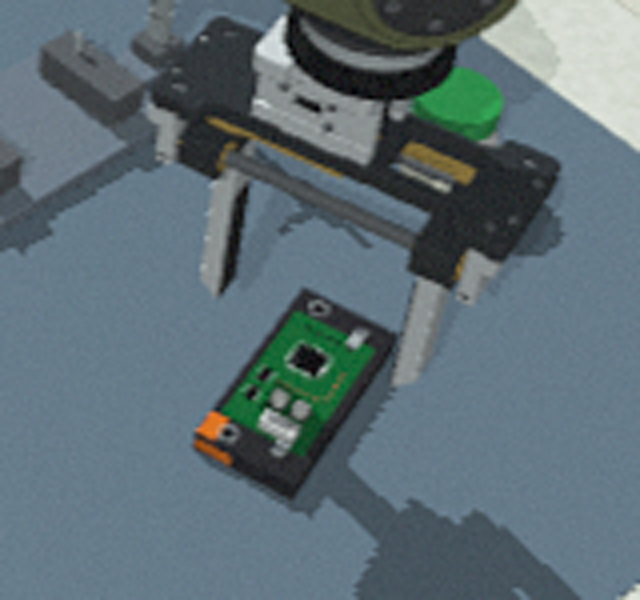

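View pics/w7.png

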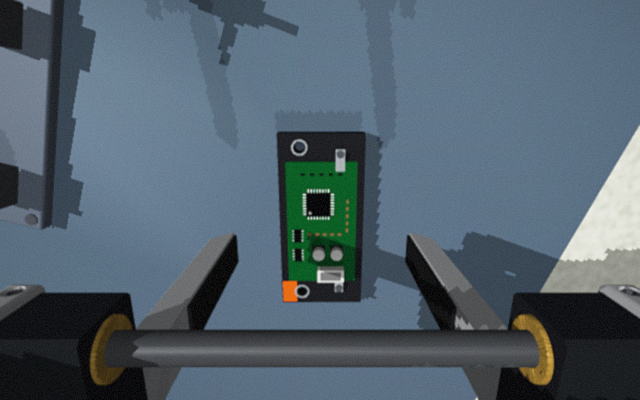

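```bash
python3 - <<'E'
from h import *
sd=calibration("side")
s=telemetry.read_state();T=R.from_euler("xyz",s["eef_rot"])
for d in(8,-10,-20,-28,-36):
  print(d,[((proj(sd,s["eef_pos"]+T.apply([d,y,8]))-[340,200])*4).round().tolist()[0] for y in (-59,-47,47,59)])
w=cv2.imread("pics/w7.png")[:,:,::-1];crop(w,130,220,260,320,5,"w7f.png")
# arm FK sanity: mat corner pos vs side
E
```

```text
8 [[192.0, 334.0], [212.0, 344.0], [378.0, 429.0], [400.0, 440.0]]
-10 [[196.0, 311.0], [216.0, 321.0], [384.0, 406.0], [406.0, 417.0]]
-20 [[198.0, 298.0], [218.0, 308.0], [387.0, 393.0], [410.0, 404.0]]
-28 [[199.0, 287.0], [220.0, 297.0], [390.0, 382.0], [413.0, 393.0]]
-36 [[201.0, 276.0], [222.0, 287.0], [393.0, 371.0], [415.0, 383.0]]
```

View pics/w7f.png

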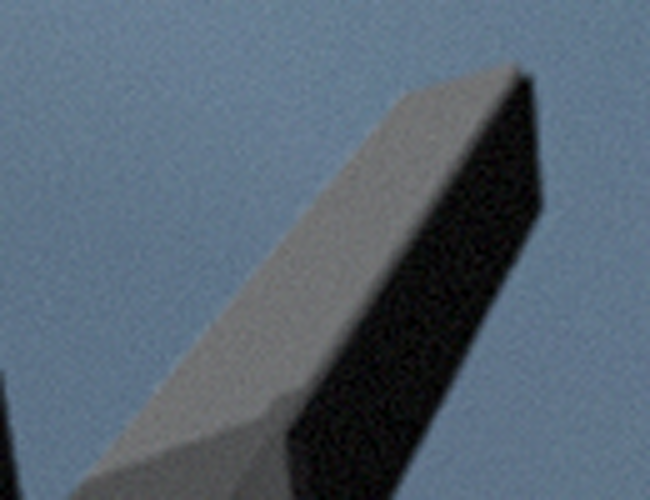

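The fingers closed above the board without touching it. Both the side and wrist views put the real fingertips about 28 mm behind the reported TCP, not 8 mm ahead of it, so I'll work with this measured offset (tip z = reported z + 28). Next I'll recheck the carrier.

```bash
python3 - <<'E'
from h import *
import pickle
c,i=pickle.load(open("w7.pkl","rb"))
crop(i,265,120,375,310,3,"w7c.png")
px=[(299,148),(302,291),(318,204.7),(278,132),(364,132),(360,301),(283,302)]
M=[(51,14,12),(-51,14,12),(14,2,15.6),(60,28,12),(60,-28,12),(-60,-28,12),(-60,28,12)]
q,r=fit(c,M,px,(552,-255,.345));print(q,r)
print(rowfor([q[0],q[1],-22],down(q[2]-np.pi/2)))
E
```

```text
[ 5.52721454e+02 -2.55397690e+02  3.52111496e-01] [[-0.08, -0.8], [-0.05, -0.56], [0.15, -0.1], [-1.69, 0.92], [1.51, 0.55], [0.41, 0.28], [-0.23, -0.34]]
(array([-0.00079258, -0.00044019, -0.00069565]), array([ 0.16336851, -0.00093661,  0.0010729 ]))
```

View pics/w7c.png

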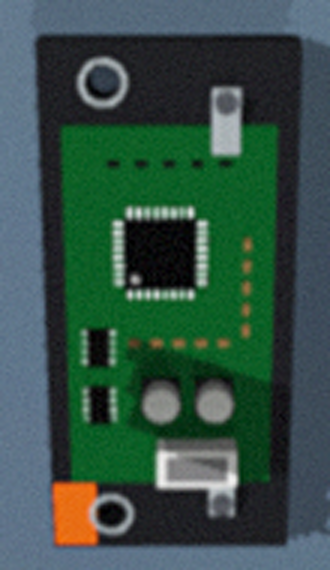

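```bash
python3 -m handwheel '[[0,0,0,0.06,-0.001,0,1],[0,0,0,0.11,-0.001,0,1],[0,0,0,0.14,-0.001,0,1],[0,0,0,0.155,-0.001,0,1],[0,0,0,0.163,-0.001,0,1],[0,0,0,0.163,-0.001,0,1],[0,0,0,0.163,-0.001,0,1]]' 25; python3 - <<'E'
from h import *
i=camera("side");crop(i,340,200,500,350,4,"s8.png")
E
```

```text
clock: 7.98
eef_pos: [553.2, -255.4, -21.5]
eef_rot: [2.179, 1.568, -0.613]
wrist_force: [0.1, 0.9, -1.2]
finger_gap: 94.0
```

View pics/s8.png

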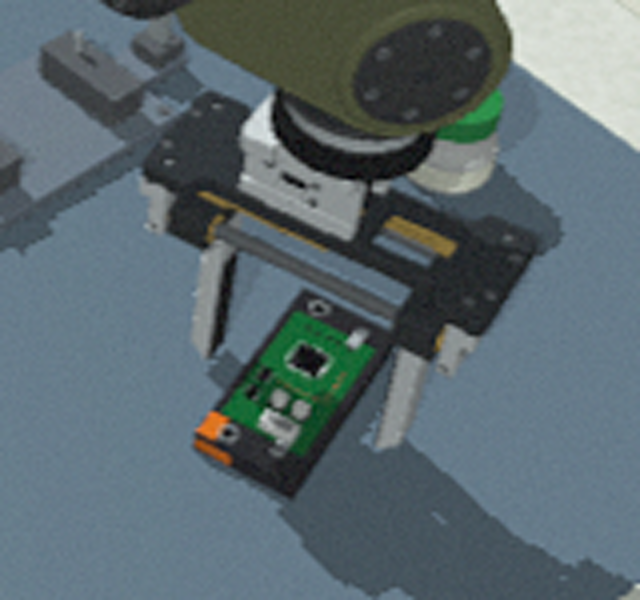

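The tips are now close to the mat and no force shows. Closing again.

```bash
python3 -m handwheel '[[0,0,0,0,0,0,0.4],[0,0,0,0,0,0,0.4],[0,0,0,0,0,0,0.4],[0,0,0,0,0,0,0.4],[0,0,0,0,0,0,0.4],[0,0,0,0,0,0,0.3]]' 25; python3 - <<'E'
from h import *
s=telemetry.read_state();print(s["finger_gap"]);c,i=snap("w9")
E
```

```text
clock: 8.78
eef_pos: [553.2, -255.4, -21.5]
eef_rot: [2.163, 1.568, -0.629]
wrist_force: [0.1, -0.0, -0.2]
finger_gap: 55.9
55.86390634619327
```

View pics/w9.png

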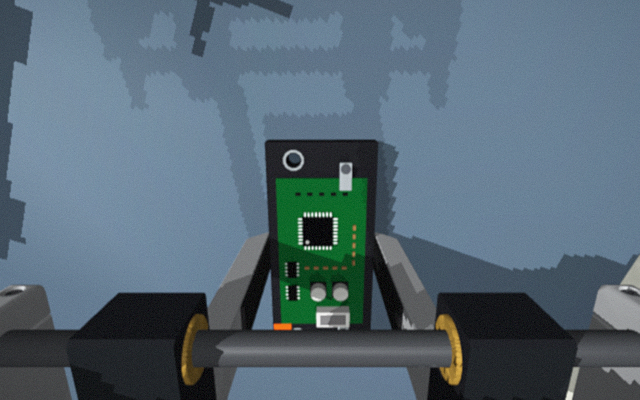

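```bash
python3 -m handwheel '[[0,0,0,-0.02,0,0,0],[0,0,0,-0.06,0,0,0],[0,0,0,-0.14,0,0,0],[0,0,0,-0.24,0,0,0],[0,0,0,-0.33,0,0,0],[0,0,0,-0.36,0,0,0],[0,0,0,-0.36,0,0,0],[0,0,0,-0.36,0,0,0]]' 30; python3 - <<'E'
from h import *
s=telemetry.read_state();print(s["finger_gap"],s["wrist_force"]);c,i=snap("w10");crop(i,250,130,390,350,3,"w10c.png")
E
```

```text
clock: 9.82
eef_pos: [552.4, -254.9, 85.3]
eef_rot: [2.007, 1.569, -0.785]
wrist_force: [-0.1, -0.3, -2.3]
finger_gap: 55.6
55.5898068900402 [-0.11720571 -0.27228755 -2.29651022]
```

View pics/w10c.png

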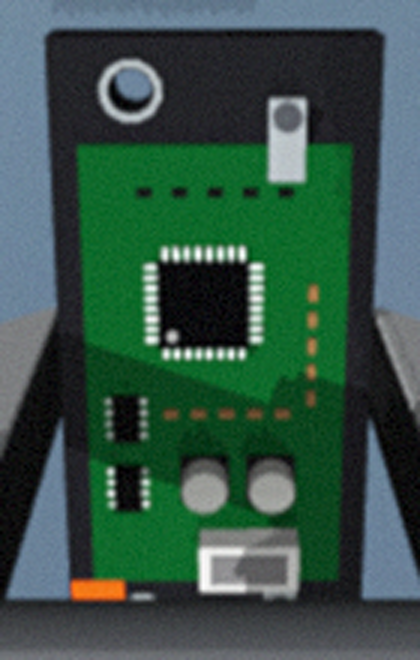

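```bash
python3 - <<'E'
from h import *
import pickle
c,i=pickle.load(open("w10.pkl","rb"));s=telemetry.read_state()
px=[(u/3+250-.33,v/3+130-.33) for u,v in [(130,91),(204,304),(47,33),(384,36)]]
M=[(51,14,12),(14,2,15.6),(60,28,12),(60,-28,12)]
for fz in (104,108.8,112):
  q,r=fit(c,M,px,(552,-255,.345),fz=fz);print(fz,q,r)
  T=R.from_euler("xyz",s["eef_rot"]);print(s["eef_pos"],T.inv().apply(np.array([q[0],q[1],fz])-s["eef_pos"]),"toolyaw",np.arctan2(*T.as_matrix()[1::-1,1])+np.pi/2)
E
```

```text
104 [ 5.51247654e+02 -2.54852288e+02  3.45331523e-01] [[0.96, -0.48], [-0.42, -1.4], [0.69, 1.15], [-1.25, 0.46]]
[ 552.43833765 -254.88878975   85.27297821] [-18.72813538  -0.41933262   1.09613416] toolyaw 0.34963386383921224
108.8 [ 5.52079884e+02 -2.54645828e+02  3.45085026e-01] [[0.42, -0.62], [-0.33, 0.35], [-0.65, 0.5], [0.54, -0.16]]
[ 552.43833765 -254.88878975   85.27297821] [-23.52756444  -0.32236562   0.24096763] toolyaw 0.34963386383921224
112 [ 5.52632761e+02 -2.54508018e+02  3.44903078e-01] [[0.05, -0.72], [-0.27, 1.58], [-1.58, 0.04], [1.79, -0.58]]
[ 552.43833765 -254.88878975   85.27297821] [-26.72718577  -0.25854666  -0.3273769 ] toolyaw 0.34963386383921224
```

```bash
python3 - <<'E'
from h import *
print(rowfor([555.6,-23.4,85],down(.089-np.pi/2)))
E
```

```text
(array([ 0.08296243, -0.0002197 , -0.00036374]), array([ 1.76960487e-04, -7.21334777e-01, -2.74225782e-01]))
```

```bash
python3 -m handwheel '[[0.02,0,0,0,-0.1,-0.04,0],[0.04,0,0,0,-0.25,-0.1,0],[0.06,0,0,0,-0.4,-0.15,0],[0.08,0,0,0,-0.55,-0.21,0],[0.083,0,0,0,-0.66,-0.25,0],[0.083,0,0,0,-0.71,-0.27,0],[0.083,0,0,0,-0.721,-0.274,0],[0.083,0,0,0,-0.721,-0.274,0],[0.083,0,0,0,-0.721,-0.274,0]]' 30; python3 - <<'E'
from h import *
print(rowfor([555.6,-23.4,40],down(.089-np.pi/2)));c,i=snap("w11");cv2.imwrite("pics/s11.png",camera("side")[:,:,::-1])
E
```

```text
clock: 11.0
eef_pos: [555.6, -24.5, 85.0]
eef_rot: [2.178, 1.569, -0.876]
wrist_force: [-0.8, -0.3, -1.3]
finger_gap: 55.4
(array([-0.00038216, -0.00024141, -0.00034807]), array([ 0.14991034, -0.00385346, -0.00025345]))
```

View pics/w11.png

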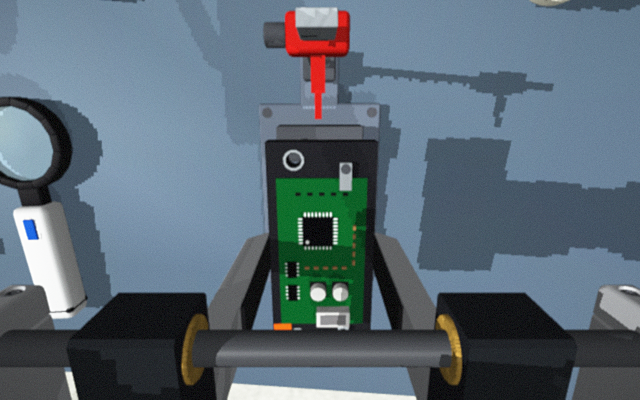

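View pics/s11.png

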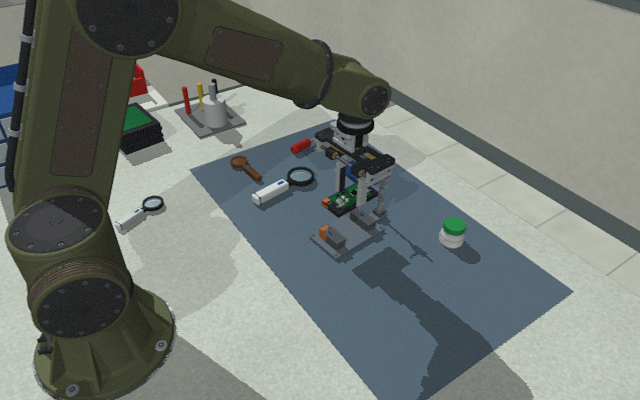

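```bash
python3 - <<'E'
from h import *
import pickle
c,i=pickle.load(open("w11.pkl","rb"))
print(proj(c,world([(78,48,10),(78,-48,10),(62,32,32),(62,-32,32)],(555.6,-23.4,.089))).round(1).tolist())
crop(i,240,90,400,175,5,"w11f.png")
E
```

```text
[[258.0, 102.2], [381.2, 101.9], [275.8, 125.0], [363.4, 124.7]]
```

View pics/w11f.png

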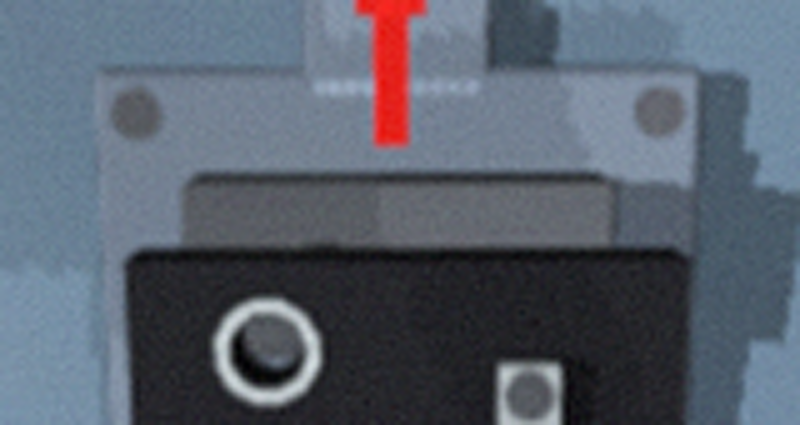

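```bash
python3 -m handwheel '[[0,0,0,0.06,-0.003,-0.001,0],[0,0,0,0.12,-0.003,-0.001,0],[0,0,0,0.15,-0.003,-0.001,0],[0,0,0,0.165,-0.003,-0.001,0],[0,0,0,0.17,-0.003,-0.001,0],[0,0,0,0.17,-0.003,-0.001,0],[0,0,0,0.17,-0.003,-0.001,0]]' 30; python3 - <<'E'
from h import *
print(rowfor([555.8,-23.7,10],down(.089-np.pi/2)));c,i=snap("w12");crop(i,240,90,400,200,5,"w12f.png")
i=camera("side");crop(i,290,140,410,270,5,"s12.png")
E
```

```text
clock: 11.98
eef_pos: [556.0, -23.4, 34.4]
eef_rot: [2.436, 1.569, -0.617]
wrist_force: [0.4, -0.7, -1.2]
finger_gap: 55.3
(array([-0.00033018, -0.00044374, -0.00037822]), array([0.08124922, 0.00082115, 0.00097017]))
```

View pics/w12f.png

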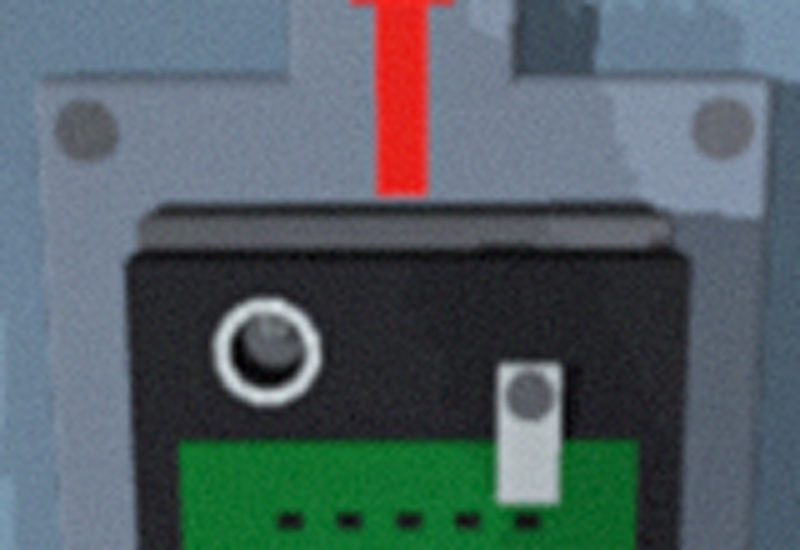

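View pics/s12.png

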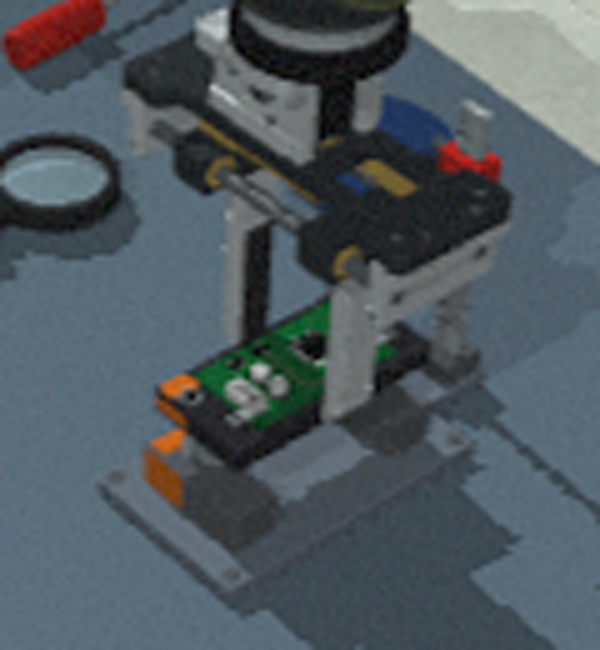

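The pin tip shows inside hole_b at (294,157), and in the side view the orange corners line up. Lowering slowly.

```bash
python3 -m handwheel '[[-0.001,0,0,0.01,-0.0005,0.0005,0],[-0.001,0,0,0.02,-0.0005,0.0005,0],[-0.001,0,0,0.03,-0.0005,0.0005,0],[-0.001,0,0,0.04,-0.0005,0.0005,0],[-0.001,0,0,0.048,-0.0005,0.0005,0],[-0.001,0,0,0.048,-0.0005,0.0005,0]]' 30; python3 - <<'E'
from h import *
print(rowfor([555.8,-23.4,10],down(.089-np.pi/2)),telemetry.read_state()["moment"]);c,i=snap("w13");crop(i,240,90,400,200,5,"w13f.png")
E
```

```text
clock: 12.82
eef_pos: [555.7, -23.3, 19.7]
eef_rot: [2.253, 1.569, -0.797]
wrist_force: [-1.0, -0.4, -1.9]
finger_gap: 55.5
(array([ 0.00066033, -0.00029666, -0.00036409]), array([ 0.03228638,  0.00027069, -0.00013584])) [-0.039503    0.13447654 -0.03835985]
```

View pics/w13f.png

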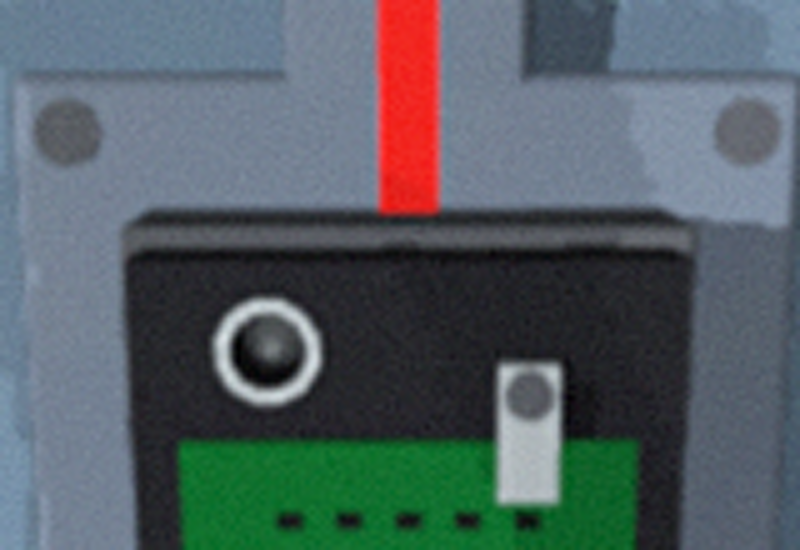

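Pin_b is centred in its hole and no force is building up. Lowering further.

```bash
python3 -m handwheel '[[0,0,0,0.008,0,0,0],[0,0,0,0.016,0,0,0],[0,0,0,0.022,0,0,0],[0,0,0,0.026,0,0,0],[0,0,0,0.026,0,0,0]]' 30; python3 - <<'E'
from h import *
print(rowfor([555.8,-23.4,10],down(.089-np.pi/2)),telemetry.read_state()["moment"])
E
```

```text
clock: 13.5
eef_pos: [555.8, -23.3, 12.0]
eef_rot: [2.312, 1.569, -0.739]
wrist_force: [0.3, -0.1, -1.8]
finger_gap: 55.4
(array([ 0.00066508, -0.00033416, -0.00036448]), array([6.56362527e-03, 3.16161149e-04, 1.47363640e-05])) [-0.01285176  0.1424807  -0.0018615 ]
```

```bash
python3 -m handwheel '[[0,0,0,0.003,0,0,0],[0,0,0,0.005,0,0,0],[0,0,0,0.005,0,0,0]]' 30; python3 -m handwheel '[[0,0,0,0.0015,0,0,0],[0,0,0,0.0025,0,0,0],[0,0,0,0.0025,0,0,0]]' 30
```

```text
clock: 13.88
eef_pos: [555.8, -23.3, 10.5]
eef_rot: [2.3, 1.569, -0.751]
wrist_force: [-0.1, -0.4, -1.2]
finger_gap: 55.4
clock: 14.25
eef_pos: [555.9, -23.3, 10.4]
eef_rot: [2.358, 1.569, -0.693]
wrist_force: [-5.6, 0.6, 6.7]
finger_gap: 55.5
```

```bash
python3 -m handwheel '[[0,0,0,0,0,0,0.65],[0,0,0,0,0,0,0.8],[0,0,0,0,0,0,1],[0,0,0,0,0,0,1],[0,0,0,0,0,0,1]]' 30; python3 - <<'E'
from h import *
i=camera("side");crop(i,290,140,410,270,5,"s14.png");c,i=snap("w14")
E
```

```text
clock: 14.88
eef_pos: [555.9, -23.3, 10.4]
eef_rot: [2.355, 1.569, -0.696]
wrist_force: [-0.1, -0.9, 0.3]
finger_gap: 93.5
```

View pics/s14.png

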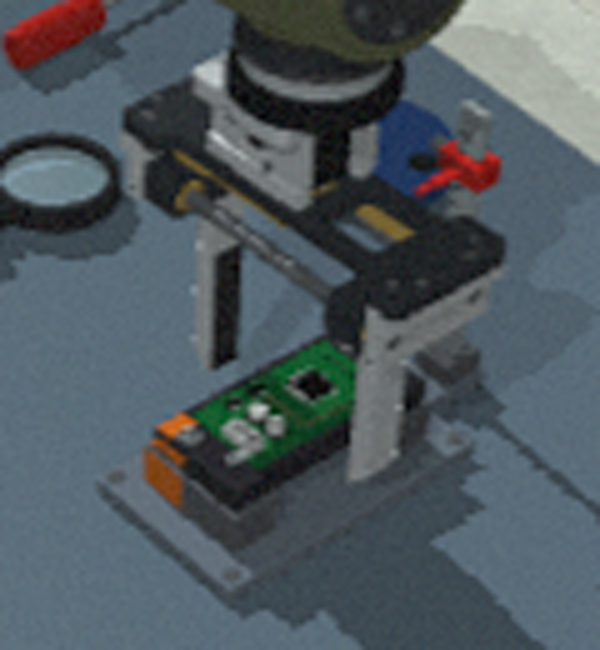

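View pics/w14.png

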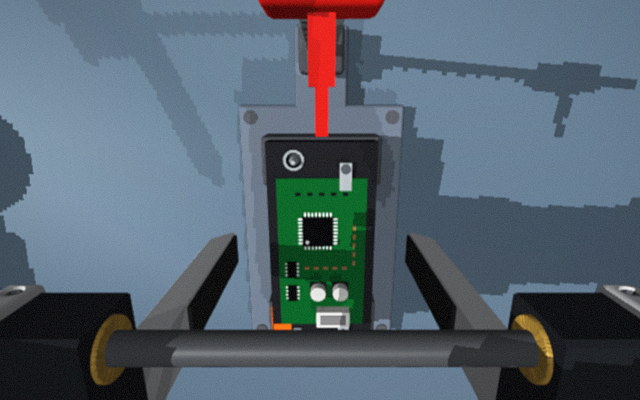

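```bash
python3 - <<'E'
from h import *
import pickle
c,i=pickle.load(open("w14.pkl","rb"))
print("chip",atz(c,318.7,231,49.6), "pred",world([(14,2,47.6)],(555.9,-23.3,.089)))
sd=calibration("side")
for z in(130,133,136,139,142): print(z,proj(sd,world([(72,0,z-2)],(555.9,-23.3,.089))),proj(c,world([(72,0,z-2)],(555.9,-23.3,.089))))
print("side chip",((proj(sd,world([(14,2,47.6),(-60,-28,44),(78,-48,10),(-78,-48,10),(-78,48,10)],(555.9,-23.3,.089)))-[290,140])*5).round(1).tolist())
y=.115-np.pi/2;t=tcpfor([545,210,20],(321,170),180,y);print(t,rowfor(t,down(y)))
E
```

```text
chip [569.64594402 -20.51129498  49.6       ] pred [[569.66682449 -20.06356005  49.6       ]]
130 [[373.70232142 180.25585228]] [[322.8859391  129.14218452]]
133 [[373.81354238 179.20680116]] [[322.96217194 130.09856513]]
136 [[373.92513444 178.15424978]] [[323.04381844 131.12286286]]
139 [[374.03709946 177.09818058]] [[323.13147649 132.22257875]]
142 [[374.14943932 176.03857589]] [[323.22583542 133.40636062]]
side chip [[312.1, 383.7], [235.2, 493.3], [477.5, 441.5], [231.6, 590.6], [96.3, 474.7]]
[537.73335082 208.79451122 180.        ] (array([-0.00758097, -0.00040246, -0.00040913]), array([-0.5663799 , -0.77524358, -0.01093824]))
```

```bash
python3 -m handwheel '[[0,0,0,-0.05,0,0,1],[0,0,0,-0.15,0,0,1],[0,0,0,-0.3,0,0,1],[0,0,0,-0.4,0,0,1],[0,0,0,-0.45,0,0,1],[0,0,0,-0.45,0,0,1]]' 30; python3 - <<'E'
from h import *
y=.115-np.pi/2
print(rowfor([545,105,100],down(y)),rowfor([545,105,150],down(y)))
print(proj(camat(np.array([545,105,100]),down(y)),[627.5,-16.9,136]))
c,i=snap("w15")
E
```

```text
clock: 15.72
eef_pos: [555.9, -23.2, 146.1]
eef_rot: [2.619, 1.568, -0.432]
wrist_force: [-0.3, -0.6, 0.1]
finger_gap: 93.9
(array([-0.0075819 , -0.00082547, -0.00048901]), array([ 0.15290766, -0.429011  , -0.00224499])) (array([-0.0075819 , -0.00082547, -0.00048901]), array([-0.01375825, -0.42876013, -0.00268022]))
[[590.31718972 124.09375781]]
```

View pics/w15.png

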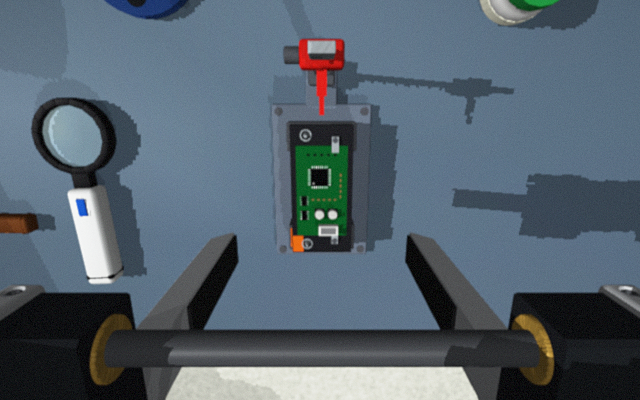

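The carrier is seated, with a pin visible in each hole at (306,135) and (307,244). The pointer tip is at (321,115). Moving on toward the loupe, with a parallax shot of the pointer on the way.

```bash
python3 -m handwheel '[[-0.007,0,0,0,-0.1,0,1],[-0.007,0,0,0,-0.25,0,1],[-0.007,0,0,0.05,-0.38,0,1],[-0.007,0,0,0.1,-0.42,0,1],[-0.007,0,0,0.13,-0.42,0,1],[-0.007,0,0,0.13,-0.42,0,1],[-0.007,0,0,0.13,-0.42,0,1]]' 30; python3 - <<'E'
from h import *
c,i=snap("w16")
E
```

```text
clock: 16.65
eef_pos: [544.4, 101.3, 106.1]
eef_rot: [2.337, 1.569, -0.693]
wrist_force: [0.3, 0.9, -0.5]
finger_gap: 93.6
```

View pics/w16.png

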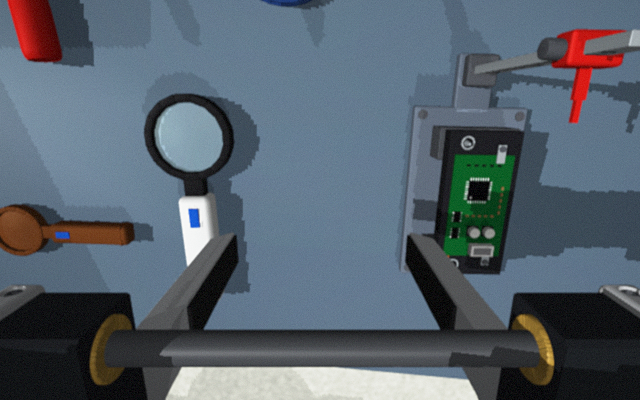

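```bash
python3 - <<'E'
from h import *
import pickle
c,i=pickle.load(open("w16.pkl","rb"));crop(i,540,20,640,140,5,"w16p.png");crop(i,140,85,250,275,3,"w16l.png")
c,i=pickle.load(open("w15.pkl","rb"));crop(i,280,30,370,130,5,"w15p.png")
E
```

```text
(no output)
```

View pics/w16p.png

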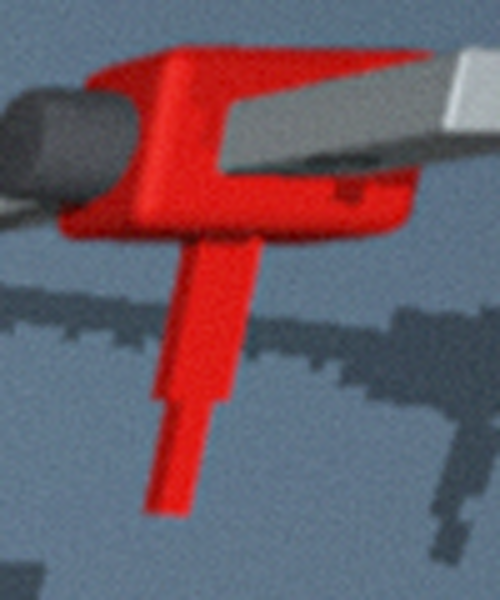

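View pics/w15p.png

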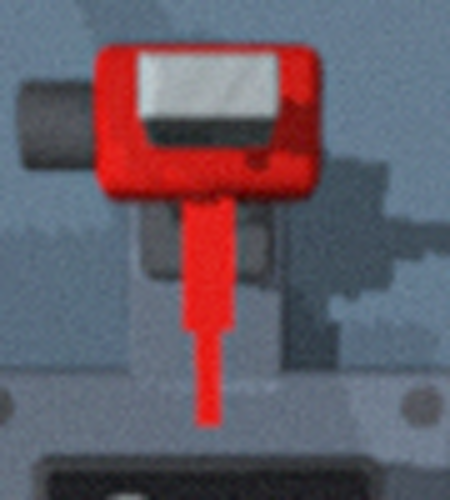

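View pics/w16l.png

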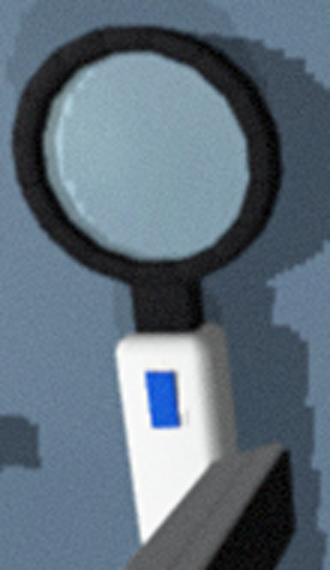

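```bash
python3 - <<'E'
from h import *
import pickle
c16,_=pickle.load(open("w16.pkl","rb"));c15,_=pickle.load(open("w15.pkl","rb"));sd=calibration("side")
a=(c16,573.2,122.6);b=(c15,321,114.8);s=(sd,373.8,178.2)
print(tri([a,b]),tri([a,b,s]),tri([a,s]))
q=(555.9,-23.3,.089)
print(proj(c16,world([(14,2,47.6),(51,14,44),(-60,-28,44),(78,48,10),(78,-48,10),(72,0,134),(72,0,138)],q)).round(1).tolist())
y=.115-np.pi/2;t=tcpfor([530,208,20],(321,160),150,y);print(t,rowfor(t,down(y)))
E
```

```text
[626.39082136 -16.53122608 136.35773476] [626.60469078 -16.78501128 136.1912261 ] [626.68825502 -16.96497341 136.13444854]
[[478.4, 189.8], [467.7, 141.6], [499.0, 273.5], [415.2, 103.8], [528.9, 106.3], [574.2, 120.1], [579.9, 120.5]]
[506.98428723 205.00400414 150.        ] (array([-0.00094108, -0.00044317, -0.00039562]), array([-0.14666446, -0.35664572,  0.0850567 ]))
```

```bash
python3 -m handwheel '[[0,0,0,-0.14,-0.1,0.02,1],[0,0,0,-0.147,-0.25,0.06,1],[0,0,0,-0.147,-0.35,0.085,1],[0,0,0,-0.147,-0.357,0.085,1],[0,0,0,-0.147,-0.357,0.085,1]]' 30; python3 - <<'E'
from h import *
c,i=snap("w17");crop(i,240,60,400,310,3,"w17l.png")
E
```

```text
clock: 17.32
eef_pos: [507.4, 204.4, 150.3]
eef_rot: [2.528, 1.568, -0.502]
wrist_force: [0.0, -0.6, 1.3]
finger_gap: 94.1
```

View pics/w17l.png

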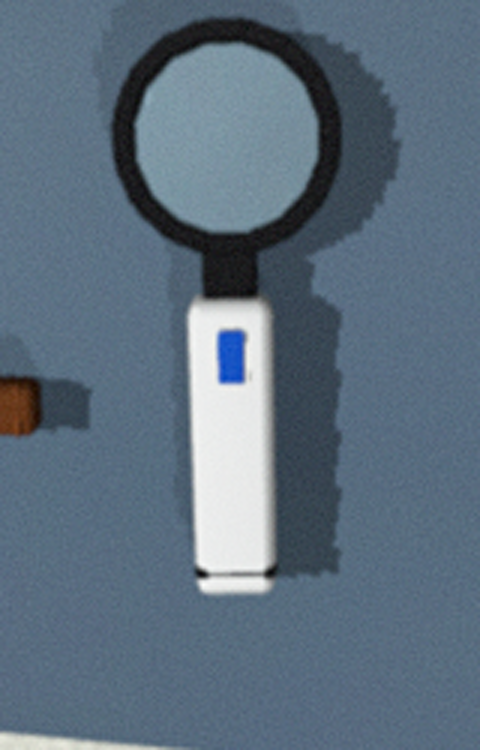

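```bash
python3 - <<'E'
from h import *
import pickle
c,i=pickle.load(open("w17.pkl","rb"))
px=[(u/3+240-.33,v/3+60-.33) for u,v in [(113,135),(341,134),(190,299),(272,298),(197,593),(274,593),(227,140)]]
th=.12
M=[(0,36,15),(0,-36,15),(-50,14,22),(-50,-14,22),(-154,14,22),(-154,-14,22),(0,0,12)]
q,r=fit(c,M,px,(580,216,.12));print(q,r)
print(proj(c,world([(36,0,19),(0,0,12),(-85,0,24)],q)).tolist())
g=world([(-85,0,12)],q)[0];print("grip",g,rowfor([g[0],g[1],40],down(q[2]-np.pi/2)))
E
```

```text
[5.81496100e+02 2.18051051e+02 1.24451231e-01] [[0.28, 1.22], [0.1, 0.45], [-1.07, -0.28], [0.49, -0.36], [-0.52, 0.17], [0.48, -0.2], [0.23, -1.03]]
[[314.72478638815267, 64.43954298271166], [315.56525900083415, 105.30455045139654], [316.9843940443194, 194.28945722515414]]
grip [497.15349518 207.49998139  14.        ] (array([-0.0042348 , -0.00054586, -0.0004227 ]), array([ 0.36742355, -0.01522676,  0.03365896]))
```

```bash
python3 -m handwheel '[[-0.004,0,0,0.15,-0.015,0.034,0.6],[-0.004,0,0,0.3,-0.015,0.034,0.6],[-0.004,0,0,0.367,-0.015,0.034,0.6],[-0.004,0,0,0.367,-0.015,0.034,0.6],[-0.004,0,0,0.367,-0.015,0.034,0.6]]' 30; python3 - <<'E'
from h import *
c,i=snap("w18")
print(rowfor([497.2,207.5,-23],down(.1245-np.pi/2)))
E
```

```text
clock: 18.0
eef_pos: [497.9, 207.1, 41.2]
eef_rot: [2.803, 1.567, -0.215]
wrist_force: [0.5, 0.9, -0.2]
finger_gap: 56.6
(array([-0.0004433 , -0.00116065, -0.00031004]), array([ 0.21462633, -0.00138403,  0.00309155]))
```

View pics/w18.png

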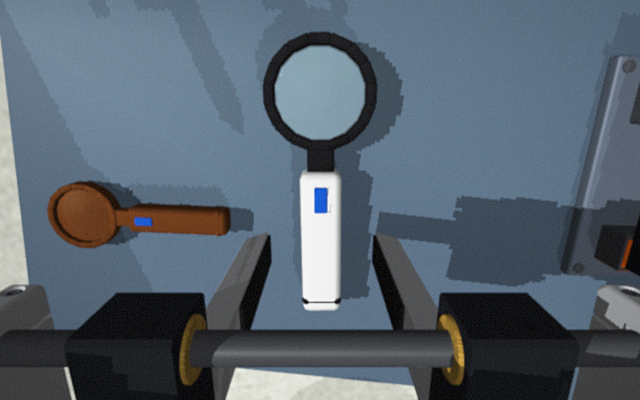

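```bash
python3 -m handwheel '[[0,-0.001,0,0.1,-0.001,0.003,0.6],[0,-0.001,0,0.16,-0.001,0.003,0.6],[0,-0.001,0,0.2,-0.001,0.003,0.6],[0,-0.001,0,0.214,-0.001,0.003,0.6],[0,-0.001,0,0.214,-0.001,0.003,0.6],[0,-0.001,0,0.214,-0.001,0.003,0.6]]' 30; python3 -m handwheel '[[0,0,0,0,0,0,0.2],[0,0,0,0,0,0,0],[0,0,0,0,0,0,0],[0,0,0,0,0,0,0],[0,0,0,0,0,0,0]]' 35; python3 - <<'E'
from h import *
c,i=snap("w19");crop(i,220,20,420,340,2,"w19l.png")
E
```

```text
clock: 18.8
eef_pos: [497.6, 207.5, -22.2]
eef_rot: [2.622, 1.569, -0.397]
wrist_force: [-0.5, 0.4, -0.4]
finger_gap: 56.3
clock: 19.42
eef_pos: [497.6, 207.5, -22.2]
eef_rot: [2.635, 1.569, -0.383]
wrist_force: [0.2, -0.4, 0.6]
finger_gap: 27.6
```

View pics/w19l.png

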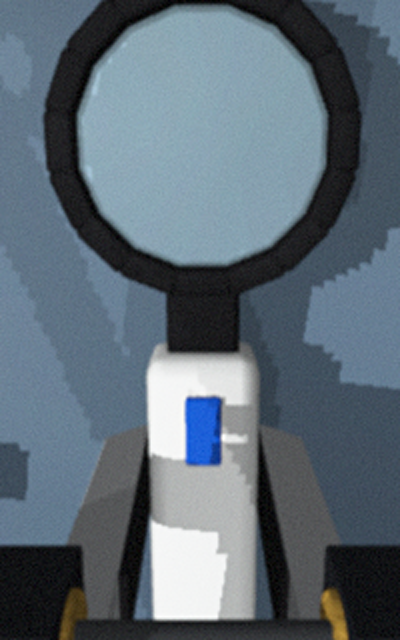

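```bash
python3 -m handwheel '[[0,0,0,-0.03,0,0,0],[0,0,0,-0.1,0,0,0],[0,0,0,-0.2,0,0,0],[0,0,0,-0.32,0,0,0],[0,0,0,-0.44,0,0,0],[0,0,0,-0.5,0,0,0],[0,0,0,-0.5,0,0,0],[0,0,0,-0.5,0,0,0]]' 45; python3 - <<'E'
from h import *
import pickle
c19,_=pickle.load(open("w19.pkl","rb"))
print("lens at grip",atz(c19,320.7,86.7,14))
c,i=snap("w20");s=camera("side");crop(s,200,100,360,220,5,"s20.png")
E
```

```text
clock: 20.48
eef_pos: [496.9, 207.5, 127.0]
eef_rot: [1.705, 1.57, -1.314]
wrist_force: [0.3, 0.3, -0.9]
finger_gap: 27.8
lens at grip [582.30414555 218.36197774  14.        ]
```

View pics/w20.png

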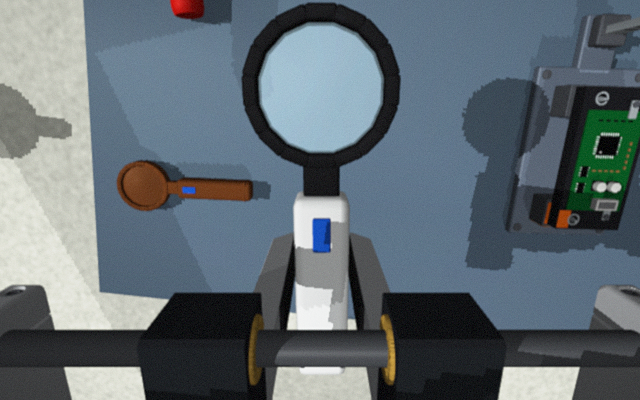

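View pics/s20.png

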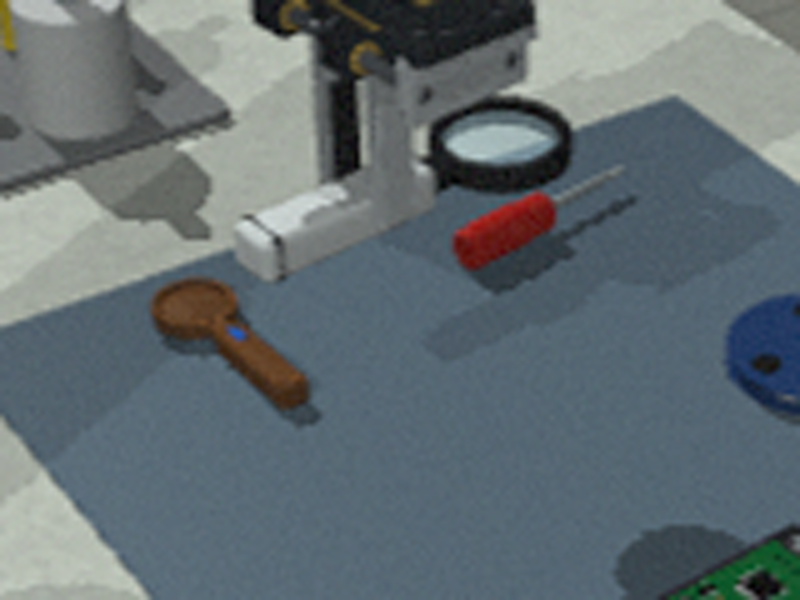

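```bash
python3 - <<'E'
from h import *
print(rowfor([485.2,-27.9,115],down(.09-np.pi/2)))
E
```

```text
(array([ 1.05366514e-02,  8.62114801e-05, -3.67964245e-04]), array([0.04026819, 0.7737328 , 0.13506506]))
```

```bash
python3 -m handwheel '[[0.003,0,0,0,0.04,0.03,0],[0.006,0,0,0,0.12,0.07,0],[0.01,0,0,0,0.22,0.1,0],[0.0105,0,0,0,0.34,0.135,0],[0.0105,0,0,0,0.46,0.135,0],[0.0105,0,0,0,0.57,0.135,0],[0.0105,0,0,0,0.66,0.135,0],[0.0105,0,0,0.02,0.72,0.135,0],[0.0105,0,0,0.04,0.76,0.135,0],[0.0105,0,0,0.04,0.774,0.135,0],[0.0105,0,0,0.04,0.774,0.135,0],[0.0105,0,0,0.04,0.774,0.135,0]]' 45; python3 - <<'E'
from h import *
print(rowfor([485.2,-27.9,100.1],down(.09-np.pi/2)));c,i=snap("w21")
E
```

```text
clock: 22.08
eef_pos: [485.3, -27.5, 115.2]
eef_rot: [1.501, 1.57, -1.55]
wrist_force: [-0.4, 0.2, -2.3]
finger_gap: 27.6
(array([ 2.41622435e-04,  2.52520194e-05, -3.63343006e-04]), array([0.05032031, 0.00130551, 0.00038755]))
```

View pics/w21.png

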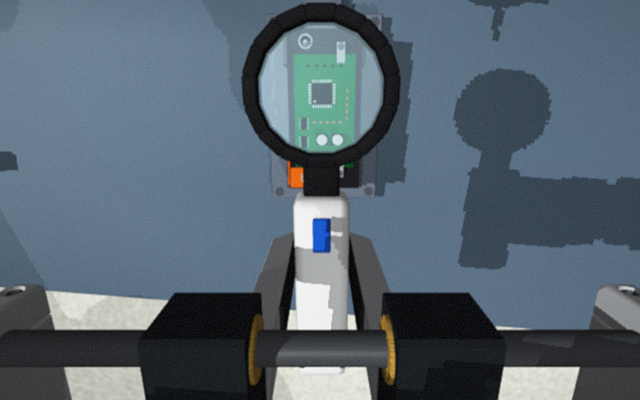

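Through the lens (centre at about (321,87)) the chip appears near (321,94). Lowering the last 15 mm.

```bash
python3 -m handwheel '[[0,0,0,0.02,0.001,0,0],[0,0,0,0.04,0.001,0,0],[0,0,0,0.05,0.001,0,0],[0,0,0,0.05,0.001,0,0],[0,0,0,0.05,0.001,0,0],[0,0,0,0.05,0.001,0,0]]' 45; python3 - <<'E'
from h import *
c,i=snap("w22");crop(i,230,0,410,190,4,"w22l.png")
s=camera("side");crop(s,280,140,410,260,6,"s22.png");crop(camera("top"),290,95,400,215,5,"t22.png")
sd=calibration("side");t=calibration("top")
cen=np.array([569.7,-20.3,136.3])
print(((proj(sd,[cen+[36*np.cos(a),36*np.sin(a),h] for h in(7,-7) for a in (-.6,-.6+np.pi,-.6-np.pi/2)]+[[626.6,-16.8,136.3]])-[280,140])*6).round().tolist())
print(proj(c,[cen,[569.7,-20.3,49.6]]))
s=telemetry.read_state();print(s["eef_pos"],s["qd"].round(4))
E
```

```text
clock: 22.88
eef_pos: [485.4, -27.8, 100.4]
eef_rot: [1.795, 1.57, -1.256]
wrist_force: [-0.7, -0.3, -2.1]
finger_gap: 27.6
[[547.0, 271.0], [352.0, 269.0], [456.0, 331.0], [544.0, 300.0], [351.0, 299.0], [453.0, 361.0], [561.0, 229.0]]
[[321.74724973  88.43299546]
 [321.38505809  92.62588737]]
[485.37272866 -27.80838933 100.31712131] [ 0.0004  0.0003  0.0021 -0.0009  0.0001 -0.    ]
```

View pics/w22l.png

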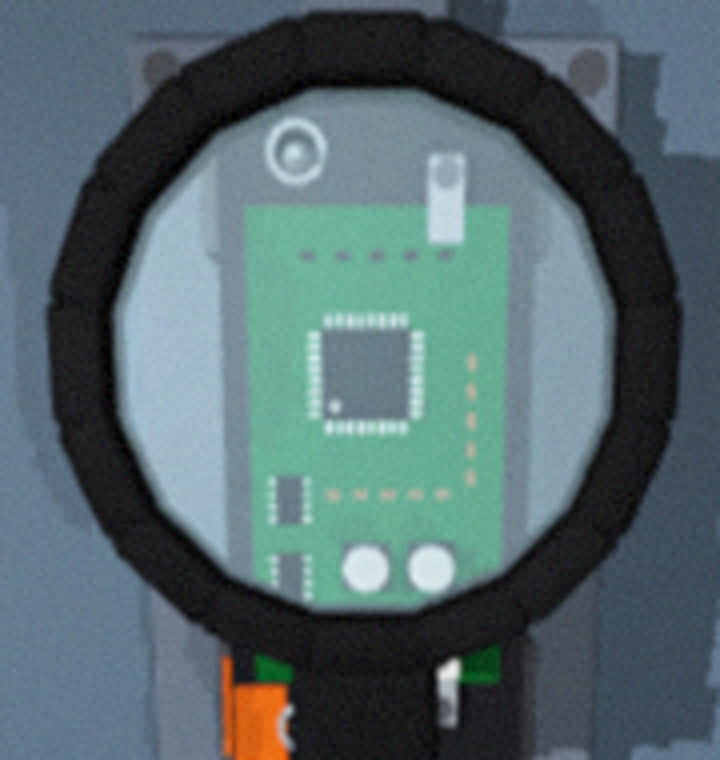

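View pics/s22.png

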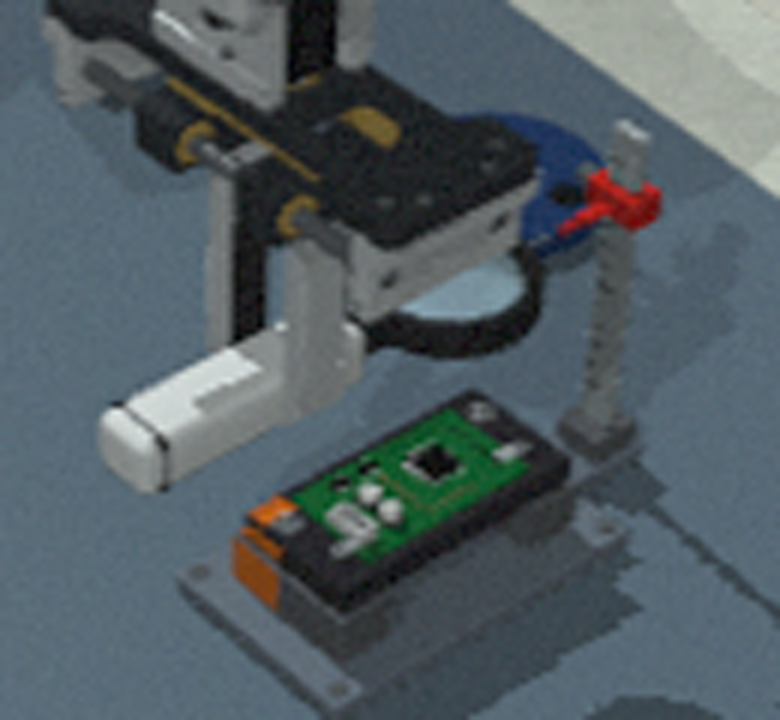

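View pics/t22.png

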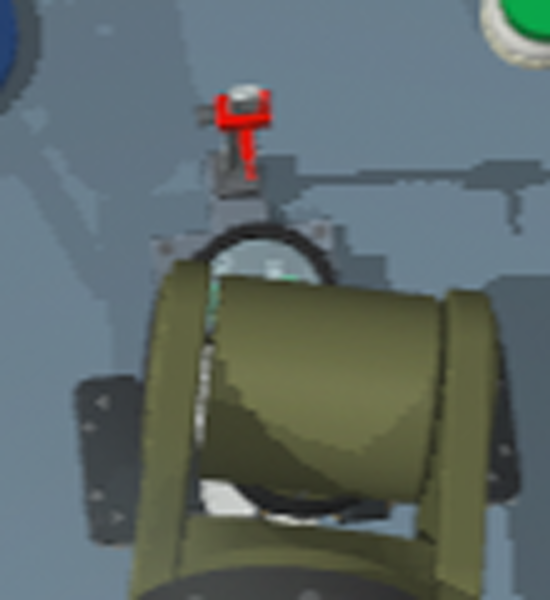

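```bash
python3 - <<'E'
from h import *
sd=calibration("side");i=camera("side");crop(i,335,165,405,215,11,"s23.png")
cen=np.array([569.7,-20.3,136.3]);im=cv2.imread("pics/s23.png")
for dz,col in((0,(0,255,255)),(3,(255,0,255))):
  for h in(7,-7):
    P=[cen+[36*np.cos(a),36*np.sin(a),h+dz] for a in np.linspace(0,2*np.pi,60)]
    p=((proj(sd,P)-[335,165]+.5)*11).astype(int)
    cv2.polylines(im,[p],True,col,1)
tp=((proj(sd,[626.6,-16.8,136.3])-[335,165]+.5)*11).astype(int)[0];cv2.circle(im,tuple(int(v) for v in tp),4,(0,255,0),1)
cv2.imwrite("pics/s23o.png",im)
E
```

```text
(no output)
```

View pics/s23o.png

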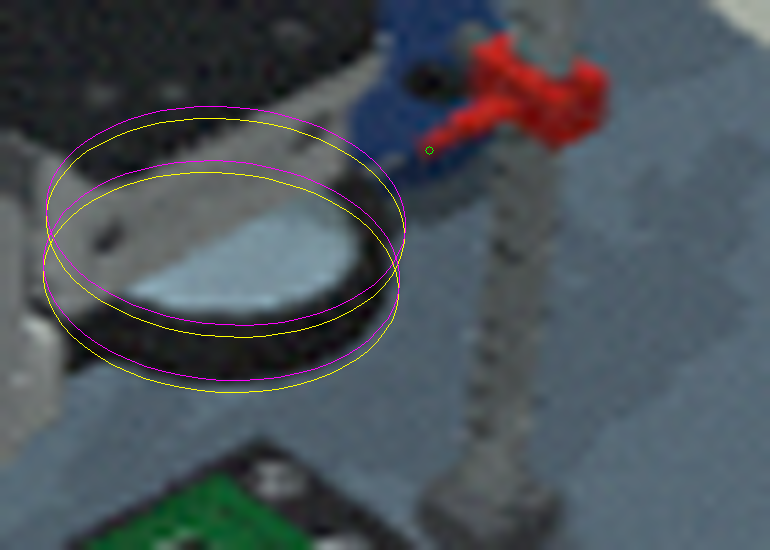

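```bash
python3 -m handwheel '[[0,0,0,0.003,0,0.003,0],[0,0,0,0.003,0,0.003,0],[0,0,0,0.003,0,0.003,0],[0,0,0,0.003,0,0.003,0],[0,0,0,0.003,0,0.003,0],[0,0,0,0.003,0,0.003,0],[0,0,0,0.003,0,0.003,0],[0,0,0,0.003,0,0.003,0]]' 45; python3 - <<'E'
from h import *
s=telemetry.read_state();print(s["eef_pos"],abs(s["qd"]).max(),s["finger_gap"],s["wrist_force"])
cv2.imwrite("pics/s24.png",camera("side")[:,:,::-1])
E
```

```text
clock: 24.08
eef_pos: [484.4, -27.9, 99.4]
eef_rot: [1.601, 1.57, -1.45]
wrist_force: [0.2, 0.4, -1.5]
finger_gap: 27.4
[484.42563653 -27.89870597  99.35687377] 0.0015352567861349905 27.357199733175772 [ 0.16599342  0.44250617 -1.54573494]
```

View pics/s24.png

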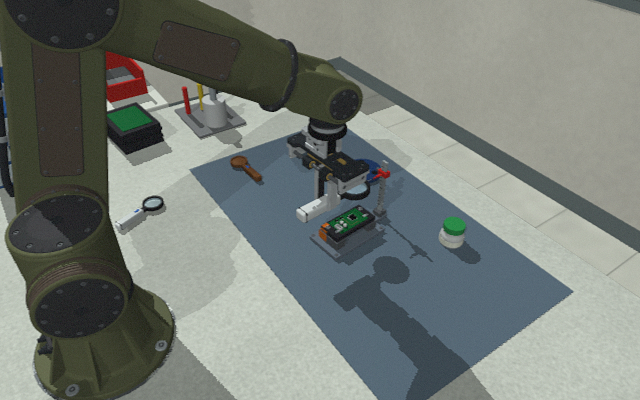

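The arm is steady with the loupe level over the seated board. The jar is where it was, and the reel is partly hidden behind the gripper. Handing in.

```bash
python3 -c "
from cell import order
print(order.sign_off())"
```

```text
the job is handed in; nothing more can be done
None
```

I seated the carrier on both pins, orange corner to orange corner, and let go of it. I then picked up the white loupe, held it over the chip and handed the job in at about 24 s. The sign-off gives no verdict, so what follows is from my own checks.

**Carrier:** It went down with almost no force until it touched the rails, where the wrist force rose by about 9 N. After release, a pin showed in each hole. The chip measured at (569.7, -20.3) mm, within 0.5 mm of where a seated carrier should put it.

**Loupe:** The arm was still and the grip steady (27.4 mm opening, 45 N set).
- **Position:** I measured the lens within about 1 mm of the chip's centre, then made a last 1 mm correction.
- **Height:** By the arm's readings the lens is at 135.5 mm against a pointer tip at about 136.3 mm. The side camera put it about 2–3 mm higher than the arm's readings. I lowered it 1 mm as a compromise, and both figures are within the 6 mm allowed.
- **Tilt:** I did not measure it separately, but the loupe kept its position in the wrist picture from pickup on, so I take it as level.

**What disagreed or went wrong:**
- **Fingertip position:** The tips stand about 28 mm behind the reported TCP, not 8 mm ahead as stated. Because of this, my first close passed over the board without gripping. There was no force and the carrier did not move, so I corrected for the offset and carried on.
- **Undisturbed items:** I only checked these by eye. In the last side view the jar looked unmoved, the reel was partly hidden behind the gripper, and the screwdriver was not visible. I never moved near either of those two, and the pointer looked unmoved.

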